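# Kit the spare parts for a power board repair

### The arm

A 6-joint arm with a two-finger parallel gripper is mounted at the origin on a cart in front of the work surface, level with it; the furniture and walls round the work are solid. World frame = base frame: x ahead of the robot, y to its left, z up, the work surface at z = 0. Lengths are in m, angles in degrees, forces in N, time in s.
With the tool pointing down it reaches from about 0.35 to 0.875 m from the base axis. Payload 4.2 kg.
Tool frame: the origin (TCP) lies midway between the tips of the shut fingers; the grasp point (between the pads) lies r.grasp_offset behind it (r.grasp_offset is the distance from the TCP to the grasp point, in m); z points along the fingers, y is the direction in which the jaws open and shut (so a half turn about z gives the same grasp; the last joint's range is limited). The gripper opens to 87 mm and grips with 3 to 60 N. Pads are 19 mm wide; open, the fingers measure 117 mm over their backs; the gripper's body (75 mm by 190 mm) begins 51 mm behind the grasp point.
Start: joints at [79.733, 22.042, 0.453, 0, -68.411, -14.817], TCP at [0.265, 0.566, 0.223] pointing down, gripper open.
Joint ranges: [-179.83, 179.83], [-69.29, 118.12], [-61.27, 80.66], [-181.25, 117.63], [-171.15, -9.14], [-177.46, 177.46]. Speed limits (degrees/s): [159.86, 159.86, 180, 180, 180, 180].

### API

Orientations are given as a 3x3 rotation matrix whose columns are the frame's x, y, z axes.
In Python, from station import sense, optics, r gives the robot as it stands. The module is installed in compiled form; this text tells all that it offers.
- The arm moves only by the tool servo_tool, never from a script. Its argument "deltas" is a list of rows, each an object with "slide": the shift along the tool's x, y, z in units of 25 mm (1.0 is 25 mm), a list of three; "spin": the turn about the tool's z in units of 8 degrees (1.0 is 8 degrees). A call has 1 to 10 rows; each row shifts and turns the pose as measured when the row begins, along the tool's axes as they then stand; what a row does not reach is not made up. A row lasts 1/10 s, in which the tool goes at most 50 mm and 8.59 degrees, less where a joint would pass 70% of its speed; a pose out of reach is approached as far as the arm can. A call is refused whole if a number of a shift passes 1 or a number of a turn 1, either way. A call with a gripper value outside its range is refused whole. "gripper" is the closure in counts, from 0 (fully open) to 255 (shut), set as the call begins (left out, the last holds). The fingers move at their own pace and stop on an object; the grip force is fixed at half the most. Time passes only in rows, so rows that do not move let the fingers close. It gives the time, the measured TCP pose, the force and the opening at its end, in the units of the state.
- sense(): the state, without advancing time (a new reading comes with each control period).
- optics.capture(name): name is "scene" or "top" or "wrist"; returns a dict with "frame" (480x640x3 uint8, red, green, blue), "camera_matrix" (3x3 intrinsics, pixels), "eye" and "rotation" of the camera in the world. Camera axes: x right, y down, z forward; pixel columns grow to the right and rows downward; lengths in m; the calibration is good to about 2 mm. A picture is of the moment at which its call begins. There is no depth.
- r.finish_job(): hands the job in, once; it reports no verdict.
The state is a dict: "time_s": time; "joints": joint angles; "joint_velocities": joint speeds; "effort": joint torques, N m; "tcp_pos": TCP position; "ee_rot": TCP orientation; "wrist_force": force on the tool from outside, world axes, zero at the start; "moment": the same for the moment, N m; "gripper_width": opening from 0.0 (shut) to 1.0 (fully open).
Only numpy, scipy, OpenCV 4.12 (cv2) and the standard library are available. Lean on these libraries where they do the work, as an engineer would, in place of code of your own. Each camera call takes 0.05 s, during which the arm holds its last target.

### The job

Gather the parts for the power board repair into the metal kit tray: the thicker capacitor into the round pocket, the larger heat sink into the largest rectangular pocket, the relay into the square pocket and the fuse block into the narrow oblong pocket, each standing upright flat on its pocket's floor as it stood on the bench. Do not move the slim capacitor or the small heat sink: leave them where they stand.

Things in the scene. Friction and masses are not known exactly. Their poses are not given: they have to be found in the camera images.
- capacitor_big: The thicker of two upright round can capacitors with dark blue sleeve: 35 mm diameter, 50 mm tall, about 60 g. Loose, standing on the bench at z = 0. Origin: centre of its underside; z up.
- heat_sink_big: The larger of two bare aluminium heat sinks: base 40 (x) x 50 (y) x 5 mm, ten upright fins that run along x, 27 mm tall overall. The fin ends form flat faces 40 mm apart across x, the outer fins faces 48 mm apart across y; about 70 g. Loose, standing on the bench at z = 0. Origin: centre of its underside; z up. Its yaw at the start is within 0.5 rad of 0.
- relay: Black block relay with three small brass pins pointing up: body 28 x 28 mm, 16 mm tall (22 mm with the pins, which stand on its top and are only for show: hold the body), about 30 g. Loose, standing on the bench at z = 0. Origin: centre of its underside; z up. Its yaw at the start is within 0.5 rad of 0.
- fuse_block: Reddish brown fuse block with two white tubes on top: 20 (x) x 45 (y) mm, solid block 18 mm tall (22 mm with the tubes, hold the block), long side along y, about 30 g. Loose, standing on the bench at z = 0. Origin: centre of its underside; z up. Its yaw at the start is within 0.5 rad of 0.
- capacitor_slim: Look-alike, to be left alone: slimmer, shorter capacitor with dark blue sleeve, 24 mm diameter, 40 mm tall. Loose, standing on the bench at z = 0. Origin: centre of its underside; z up.
- heat_sink_small: Look-alike, to be left alone: smaller aluminium heat sink, 26 (x) x 31 (y) mm, 18.5 mm tall, six fins. Loose, standing on the bench at z = 0. Origin: centre of its underside; z up.
- pocket_round: Round black pocket, 56 mm inside diameter, for the thick capacitor. One of four, two by two at 95 mm pitch in any order, fixed in a flat square metal tray (208 mm, rim 12 mm above the bench, yaw within 0.35 rad of 0). Floor 2 mm, walls 3 mm thick, 8 mm high overall. Origin: centre of its underside, 3 mm above the bench; the part stands 2 mm above it; axes along the tray, z up.
- pocket_large: Largest rectangular black pocket, 60 (x) x 70 (y) mm inside, for the large heat sink. One of four, two by two at 95 mm pitch in any order, fixed in a flat square metal tray (208 mm, rim 12 mm above the bench, yaw within 0.35 rad of 0). Floor 2 mm, walls 3 mm thick, 8 mm high overall. Origin: centre of its underside, 3 mm above the bench; the part stands 2 mm above it; axes along the tray, z up.
- pocket_square: Square black pocket, 46 x 46 mm inside, for the relay. One of four, two by two at 95 mm pitch in any order, fixed in a flat square metal tray (208 mm, rim 12 mm above the bench, yaw within 0.35 rad of 0). Floor 2 mm, walls 3 mm thick, 8 mm high overall. Origin: centre of its underside, 3 mm above the bench; the part stands 2 mm above it; axes along the tray, z up.
- pocket_narrow: Narrow oblong black pocket, 38 (x) x 63 (y) mm inside, for the fuse block. One of four, two by two at 95 mm pitch in any order, fixed in a flat square metal tray (208 mm, rim 12 mm above the bench, yaw within 0.35 rad of 0). Floor 2 mm, walls 3 mm thick, 8 mm high overall. Origin: centre of its underside, 3 mm above the bench; the part stands 2 mm above it; axes along the tray, z up.
Mind the look-alikes: they are no part of the job. What is shaped like the capacitor_big but orange or yellow is not meant.

How it is judged (in metres and radians):
At the end, for the whole second after the job is handed in: Each of the four parts rests upright (within 0.12 rad) on the floor of its own pocket: origin within 16 mm of the pocket's origin in plan and at most 6 mm above it, released and at rest. The slim capacitor and the small heat sink are within 20 mm of where they stood (horizontal distance between capacitor_big and pocket_round below 0.016 m and z of capacitor_big in the frame of pocket_round between -0.002 and 0.006 m and angle between each of capacitor_big, heat_sink_big, relay, fuse_block's own z axis and vertical below 0.12 rad and linear speed of each of capacitor_big, heat_sink_big, relay, fuse_block below 0.02 m/s and angular speed of each of capacitor_big, heat_sink_big, relay, fuse_block below 0.2 rad/s and horizontal distance between heat_sink_big and pocket_large below 0.016 m and z of heat_sink_big in the frame of pocket_large between -0.002 and 0.006 m and horizontal distance between relay and pocket_square below 0.016 m and z of relay in the frame of pocket_square between -0.002 and 0.006 m and horizontal distance between fuse_block and pocket_narrow below 0.016 m and z of fuse_block in the frame of pocket_narrow between -0.002 and 0.006 m and distance of each of capacitor_slim, heat_sink_small from where it was at the start of the episode below 0.02 m); the robot touches nothing.
It fails at once if the slim capacitor is moved more than 20 mm from where it stood (distance of capacitor_slim from where it was at the start of the episode above 0.02 m).
It fails at once if the small heat sink is moved more than 20 mm from where it stood (distance of heat_sink_small from where it was at the start of the episode above 0.02 m).
It also fails if it takes over 106 s, if anything falls off the work surface, if the arm or the gripper's body presses on something with over 40 N, if the wrist force passes 120 N, or if a joint passes its speed limit or range.

## Working session

There is one attempt and no reset: what is moved stays moved. The work goes in short steps, Python scripts to look and compute and a tool call to move; the robot and the scene stay as the last step left them, time stands still between calls to the robot, and variables do not carry over. Pictures are saved under pics/ and viewed, and the job is handed in when it is done.

Besides the shell and the picture viewer there is one more tool, called as name(argument=value, ...) on one line, values as JSON. servo_tool: Moves the arm, as the interface text tells. Its arguments: {"type":"object","properties":{"deltas":{"type":"array"},"gripper":{"type":"number"}},"required":["deltas"]}

```bash
mkdir -p pics; python3 - <<'E'
from station import sense, optics, r
import cv2, numpy as np
s=sense()
for k in s: print(k, np.round(s[k],4).tolist())
print(r.grasp_offset)
for n in ["scene","top","wrist"]:
    c=optics.capture(n)
    cv2.imwrite(f"pics/{n}0.png",c["frame"][:,:,::-1])
    np.savez(f"pics/{n}0.npz",**c)
    print(n,np.round(c["camera_matrix"],2).tolist(),np.round(c["eye"],4).tolist(),np.round(c["rotation"],4).tolist())
E
```

```text
time_s 0.0
joints [79.7322, 22.0887, 0.3781, -0.0289, -68.4103, -14.8163]
joint_velocities [0.0674, 0.0425, 0.0281, 0.0472, 0.0347, -0.054]
effort [-0.0003, -39.066, 18.7407, 4.2196, 0.0109, -0.0002]
tcp_pos [0.2647, 0.5655, 0.2215]
ee_rot [[0.9056, -0.4241, -0.0008], [-0.4241, -0.9056, -0.002], [0.0001, 0.0022, -1.0]]
wrist_force [-0.8531, 0.2923, -0.6118]
moment [-0.0265, 0.0224, -0.0231]
gripper_width 0.9998
0.0187
scene [[438.2, 0.0, 322.03], [0.0, 438.2, 238.37], [0.0, 0.0, 1.0]] [-0.1248, 0.6102, 0.4703] [[-0.6849, -0.3264, 0.6514], [-0.7286, 0.3123, -0.6096], [-0.0045, -0.8922, -0.4517]]
top [[500.0, 0.0, 312.29], [0.0, 500.0, 244.72], [0.0, 0.0, 1.0]] [0.3244, 0.0296, 1.2451] [[-0.0191, -0.9929, 0.1172], [-0.9998, 0.0193, 0.0005], [-0.0028, -0.1172, -0.9931]]
wrist [[384.14, 0.0, 320.02], [0.0, 384.14, 242.28], [0.0, 0.0, 1.0]] [0.3324, 0.5335, 0.3849] [[-0.4235, -0.8705, -0.2508], [-0.9059, 0.4073, 0.1158], [0.0014, 0.2762, -0.9611]]
```

View pics/top0.png

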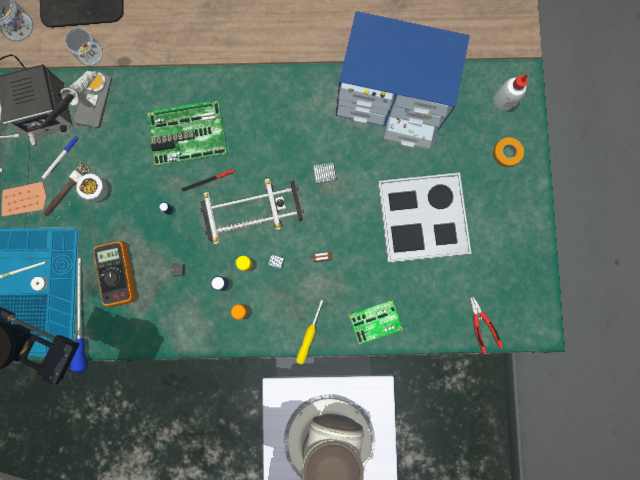

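View pics/scene0.png

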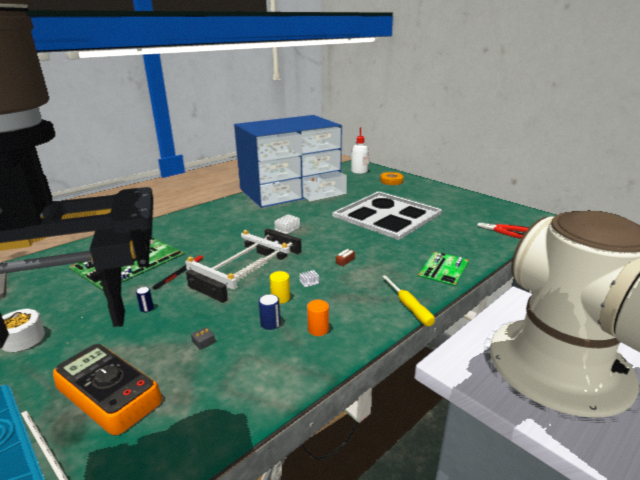

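View pics/wrist0.png

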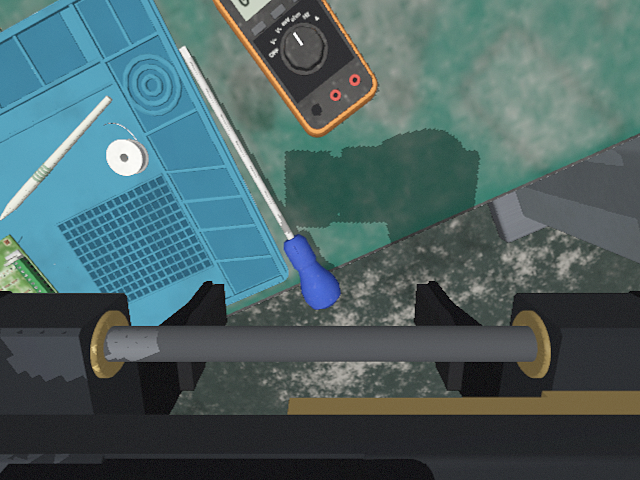

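```bash
python3 - <<'E'
import cv2
im=cv2.imread("pics/top0.png")
cv2.imwrite("pics/c1.png",cv2.resize(im[190:300,140:270],None,fx=6,fy=5.4 if 0 else 6,interpolation=cv2.INTER_CUBIC)[:600])
cv2.imwrite("pics/c2.png",cv2.resize(im[155:275,260:350],None,fx=5,fy=5,interpolation=cv2.INTER_CUBIC))
cv2.imwrite("pics/c3.png",cv2.resize(im[165:270,370:480],None,fx=5.5,fy=5.5,interpolation=cv2.INTER_CUBIC))
E
```

```text
(no output)
```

View pics/c1.png

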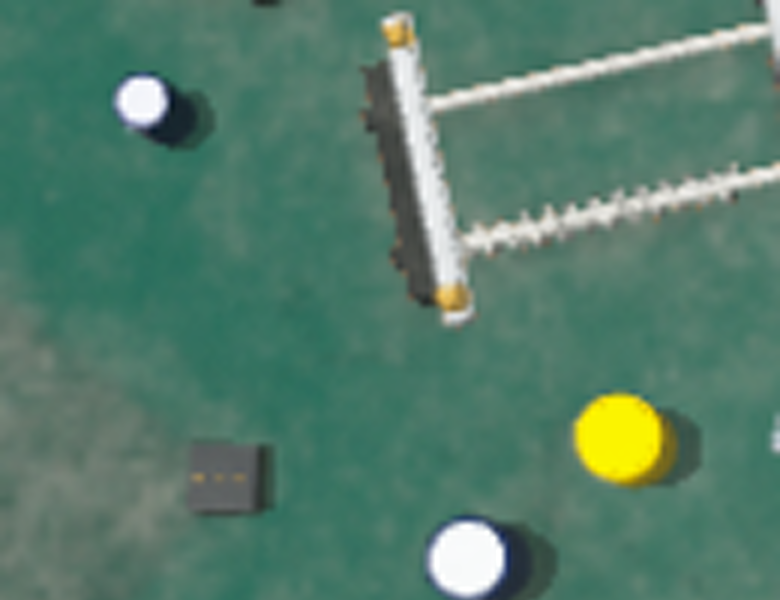

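View pics/c2.png

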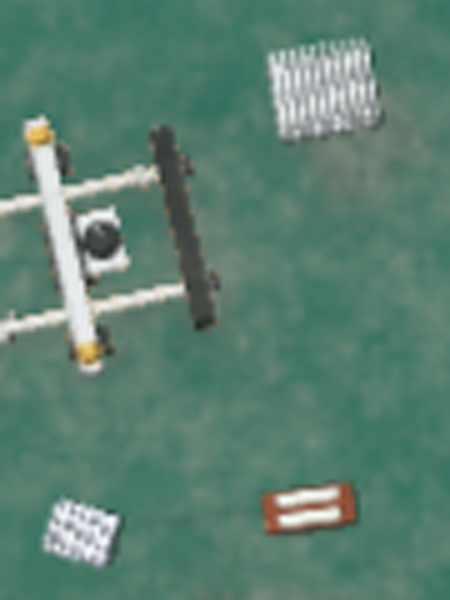

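View pics/c3.png

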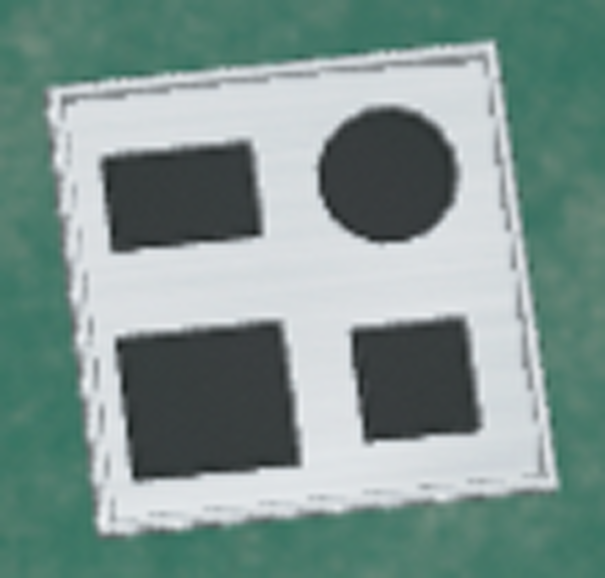

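```bash
cat > h.py <<'E'
import numpy as np, cv2
def ray(c,uv,z):
    uv=np.atleast_2d(np.asarray(uv,float)); K=c["camera_matrix"];R=c["rotation"];e=c["eye"]
    d=np.c_[(uv[:,0]-K[0,2])/K[0,0],(uv[:,1]-K[1,2])/K[1,1],np.ones(len(uv))]@R.T
    t=(z-e[2])/d[:,2]; return e+d*t[:,None]
def proj(c,P):
    P=np.atleast_2d(P); q=(P-c["eye"])@c["rotation"]; 
    return (q[:,:2]/q[:,2:])*np.array([c["camera_matrix"][0,0],c["camera_matrix"][1,1]])+c["camera_matrix"][:2,2]
def tri(c1,u1,c2,u2):
    A=[];b=[]
    for c,u in((c1,u1),(c2,u2)):
        d=ray(c,u,0)[0]-c["eye"];d/=np.linalg.norm(d);M=np.eye(3)-np.outer(d,d);A.append(M);b.append(M@c["eye"])
    return np.linalg.lstsq(np.vstack(A),np.hstack(b),rcond=None)[0]
E
python3 - <<'E'
from h import *
c=dict(np.load("pics/top0.npz"));s=dict(np.load("pics/scene0.npz"))
def crop(o,k,p): return np.array(o)+(np.array(p,float)+.5)/k-.5
def show(n,q,z):
    P=ray(c,q,z)[:,:2]
    print(n,"ctr",P.mean(0).round(4), "sides",np.linalg.norm(P-np.roll(P,-1,0),axis=1).round(4),"edge dirs",[round(float(np.degrees(np.arctan2(*(P[(i+1)%4]-P[i])[::-1]))),1) for i in range(4)] if len(P)==4 else'')
o3=(370,165);k=5.5
C=lambda p:crop(o3,k,p)
show("tray",C([(48,90),(494,43),(557,487),(101,534)]),.012)
show("large",C([(118,338),(285,322),(300,465),(134,480)]),.011)
show("narrow",C([(102,157),(250,142),(263,236),(113,250)]),.011)
show("square",C([(352,329),(466,318),(481,432),(366,441)]),.011)
show("round",C([(388,174)]),.011)
C=lambda p:crop((260,155),5,p)
show("hsbig",C([(268,52),(367,40),(381,127),(282,140)]),.027)
show("fuse",C([(262,495),(354,485),(356,522),(266,534)]),.018)
show("hssmall",C([(60,498),(119,517),(102,567),(42,549)]),.0185)
C=lambda p:crop((140,190),6,p)
show("relay",C([(193,441),(259,445),(255,514),(189,511)]),.016)
show("cap",C([(467,558)]),.05)
show("slim",C([(142,101)]),.04)
# heights
print("holder bar end", tri(c,(292,180),s,(246,235)), tri(c,(300,217),s,(300,237)))
print("drawer corner", tri(c,(394,142),s,(305,200)),tri(c,(432,147),s,(347,193)))
print(ray(c,[(338,117),(385,125),(390,145),(432,147)],0).round(3))
E
python3 - <<'E'
import cv2
im=cv2.imread("pics/scene0.png")
cv2.imwrite("pics/s1.png",cv2.resize(im[190:360,120:370],None,fx=3.2,fy=3.2,interpolation=cv2.INTER_CUBIC))
im=cv2.imread("pics/top0.png")
cv2.imwrite("pics/c4.png",cv2.resize(im[255:285,160:240],None,fx=10,fy=10,interpolation=cv2.INTER_CUBIC))
E
```

```text
tray ctr [ 0.5351 -0.2504] sides [0.2061 0.2059 0.2067 0.2051] edge dirs [-85.0, -175.2, 94.8, 4.7]
large ctr [ 0.4835 -0.2073] sides [0.0763 0.0655 0.0753 0.065 ] edge dirs [-85.6, -176.6, 94.1, 4.2]
narrow ctr [ 0.578  -0.1988] sides [0.0682 0.044  0.0687 0.0434] edge dirs [-85.2, -174.7, 94.3, 4.5]
square ctr [ 0.4913 -0.3013] sides [0.0521 0.0524 0.0522 0.0514] edge dirs [-85.6, -175.6, 93.4, 4.3]
round ctr [ 0.5865 -0.2932] sides [0.] edge dirs 
hsbig ctr [ 0.6489 -0.0037] sides [0.0499 0.045  0.0498 0.0455] edge dirs [-84.0, -172.5, 96.5, 7.7]
fuse ctr [0.4398 0.0081] sides [0.0457 0.0183 0.0447 0.0194] edge dirs [-84.9, -178.3, 96.5, 4.7]
hssmall ctr [0.4302 0.121 ] sides [0.0306 0.026  0.0309 0.0266] edge dirs [-109.0, 160.5, 72.2, -20.0]
relay ctr [0.4152 0.3648] sides [0.0273 0.0284 0.0271 0.0288] edge dirs [-94.6, 177.3, 86.3, -2.5]
cap ctr [0.3789 0.2584] sides [0.] edge dirs 
slim ctr [0.5682 0.3937] sides [0.] edge dirs 
holder bar end [0.64990045 0.09656953 0.0129455 ] [0.53539183 0.05883463 0.03912668]
drawer corner [ 0.74824511 -0.16966052 -0.00078951] [ 0.71746005 -0.28100714  0.00142579]
[[ 0.802 -0.043  0.   ]
 [ 0.779 -0.163  0.   ]
 [ 0.725 -0.174  0.   ]
 [ 0.718 -0.282  0.   ]]
```

View pics/s1.png

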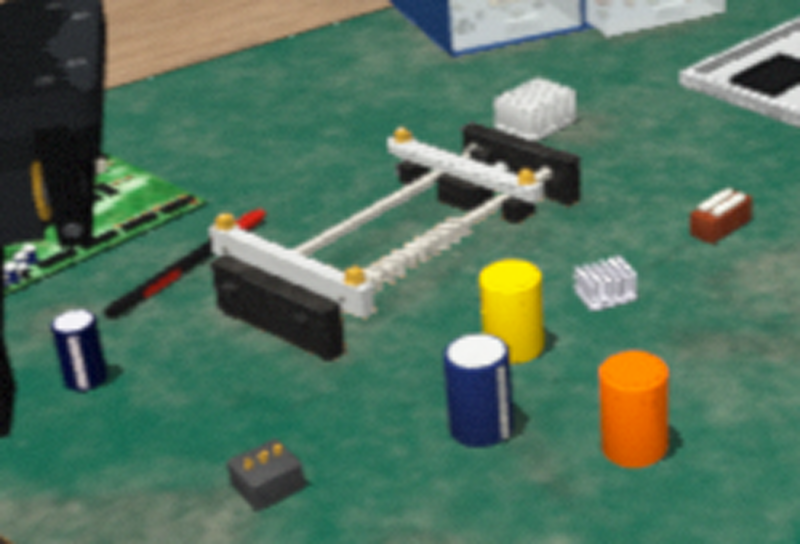

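View pics/c4.png

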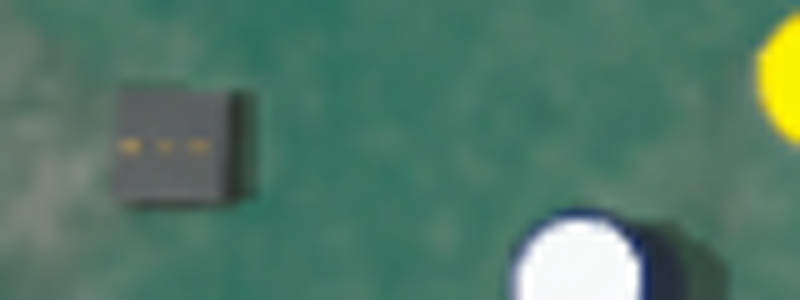

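```bash
cat > go.py <<'E'
import sys
from h import *
from station import sense
def go(x,y,z,th):
    s=sense();R=np.array(s["ee_rot"]);p=np.array(s["tcp_pos"])
    t=np.degrees(np.arctan2(R[1,0],R[0,0])); d=np.array([x,y,z])-p
    a=np.radians(th);Rt=np.array([[np.cos(a),np.sin(a),0],[np.sin(a),-np.cos(a),0],[0,0,-1]])
    print("t",round(s["time_s"],2),"p",p.round(4),"th",round(t,2),"z",R[:,2].round(4),"w",round(s["gripper_width"],3),"F",np.round(s["wrist_force"],1))
    print("spin units",round(-(th-t)/8,2),"slide now-frame",(R.T@d/.025).round(2),"slide after spin",(Rt.T@d/.025).round(2))
if __name__=="__main__": go(*map(float,sys.argv[1:]))
E
python3 go.py .4152 .3648 .15 -2
```

```text
t 0.15 p [0.2648 0.5657 0.2217] th -25.09 z [-6.0e-04 -1.5e-03 -1.0e+00] w 0.999 F [ 0.6 -0.9  0.2]
spin units -2.89 slide now-frame [8.86 4.72 2.88] slide after spin [6.29 7.82 2.87]
```

servo_tool(deltas=[{"slide": [0,0,0.5],"spin": -1},{"slide": [0,0,0.5],"spin": -1},{"slide": [0,0,0.5],"spin": -0.9},{"slide": [0.9,1,0.3],"spin": 0},{"slide": [0.9,1,0.3],"spin": 0},{"slide": [0.9,1,0.3],"spin": 0},{"slide": [0.9,1,0.3],"spin": 0},{"slide": [0.9,1,0],"spin": 0},{"slide": [0.9,1,0],"spin": 0},{"slide": [0.5,1,0],"spin": 0}], gripper=0)

```text
time_s: 1.15
tcp_pos: [0.4113, 0.3839, 0.1473]
ee_rot: [[1.0, -0.009, -0.004], [-0.009, -1.0, -0.007], [-0.004, 0.007, -1.0]]
wrist_force: [-0.6, 0.4, -0.3]
gripper_width: 1.0
```

```bash
python3 go.py .4152 .3648 .15 -2
```

```text
t 1.15 p [0.4113 0.3839 0.1473] th -0.51 z [-0.0044 -0.0067 -1.    ] w 1.0 F [-0.6  0.4 -0.3]
spin units 0.19 slide now-frame [ 0.16  0.76 -0.1 ] slide after spin [ 0.18  0.76 -0.11]
```

servo_tool(deltas=[{"slide": [0.16,0.76,0],"spin": 0.2},{"slide": [0,0,0],"spin": 0}])

```text
time_s: 1.35
tcp_pos: [0.4158, 0.3606, 0.1468]
ee_rot: [[0.999, -0.044, -0.006], [-0.044, -0.999, -0.009], [-0.006, 0.009, -1.0]]
wrist_force: [0.0, -0.4, -0.6]
gripper_width: 1.0
```

```bash
cat > wr.py <<'E'
import sys
from h import *
from station import optics
n,name=sys.argv[1],sys.argv[2]
c=optics.capture(name); np.savez(f"pics/{n}.npz",**c); cv2.imwrite(f"pics/{n}.png",c["frame"][:,:,::-1])
E
python3 wr.py w1 wrist; python3 go.py .4152 .3648 .15 -2
```

```text
t 1.4 p [0.4159 0.3618 0.1469] th -2.43 z [-0.0054 -0.0078 -1.    ] w 1.002 F [ 0.2  0.3 -0.4]
spin units -0.05 slide now-frame [-0.03 -0.12 -0.13] slide after spin [-0.03 -0.12 -0.12]
```

View pics/w1.png

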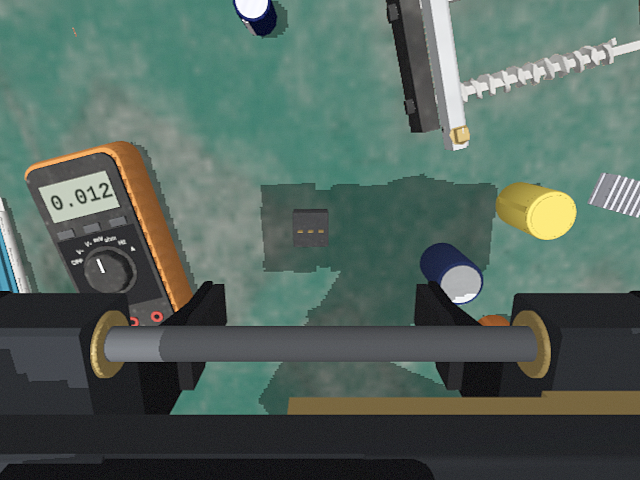

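```bash
python3 - <<'E'
import cv2
im=cv2.imread("pics/w1.png")
cv2.imwrite("pics/w1c.png",cv2.resize(im[195:260,270:350],None,fx=9,fy=9,interpolation=cv2.INTER_CUBIC))
E
```

```text
(no output)
```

View pics/w1c.png

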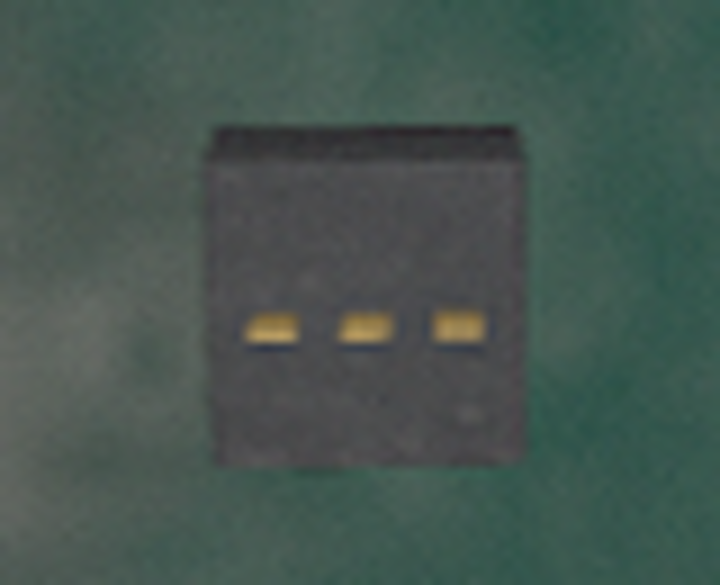

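```bash
python3 - <<'E'
from h import *
c=dict(np.load("pics/w1.npz"))
q=np.array([270,195])+(np.array([(206,160),(522,157),(523,464),(215,466)])+.5)/9-.5
P=ray(c,q,.016)[:,:2];print(P.round(4),P.mean(0),np.linalg.norm(P-np.roll(P,-1,0),axis=1))
E
python3 go.py .415 .364 .009 -2
```

```text
[[0.4306 0.3801]
 [0.4296 0.3528]
 [0.4019 0.3538]
 [0.4029 0.3811]] [0.41623435 0.36695265] [0.02733018 0.02776426 0.02733265 0.02766437]
t 1.4 p [0.4159 0.3618 0.1469] th -2.43 z [-0.0054 -0.0078 -1.    ] w 1.002 F [ 0.2  0.3 -0.4]
spin units -0.05 slide now-frame [-0.01 -0.13  5.51] slide after spin [-0.04 -0.09  5.52]
```

servo_tool(deltas=[{"slide": [0,-0.16,1]},{"slide": [0,0,1]},{"slide": [0,0,1]},{"slide": [0,0,1]},{"slide": [0,0,0.8]},{"slide": [0,0,0.3]},{"slide": [0,0,0]}])

```text
invalid input
```

```bash
python3 go.py .4157 .366 .009 -2
```

```text
t 1.4 p [0.4159 0.3618 0.1469] th -2.43 z [-0.0054 -0.0078 -1.    ] w 1.002 F [ 0.2  0.3 -0.4]
spin units -0.05 slide now-frame [ 0.01 -0.21  5.51] slide after spin [-0.01 -0.17  5.52]
```

servo_tool(deltas=[{"slide": [0,-0.16,1],"spin": 0},{"slide": [0,0,1],"spin": 0},{"slide": [0,0,1],"spin": 0},{"slide": [0,0,1],"spin": 0},{"slide": [0,0,0.8],"spin": 0},{"slide": [0,0,0.3],"spin": 0},{"slide": [0,0,0],"spin": 0}])

```text
time_s: 2.1
tcp_pos: [0.4144, 0.3746, 0.0175]
ee_rot: [[0.999, -0.034, 0.001], [-0.034, -0.999, 0.001], [0.001, -0.001, -1.0]]
wrist_force: [0.2, 0.1, 0.6]
gripper_width: 1.003
```

```bash
python3 go.py .4157 .366 .009 -2
```

```text
t 2.1 p [0.4144 0.3746 0.0175] th -1.97 z [ 1.e-03  7.e-04 -1.e+00] w 1.003 F [0.2 0.1 0.6]
spin units 0.0 slide now-frame [0.06 0.34 0.34] slide after spin [0.06 0.34 0.34]
```

servo_tool(deltas=[{"slide": [0.05,0.34,0.2],"spin": 0},{"slide": [0,0,0],"spin": 0}])

```text
time_s: 2.3
tcp_pos: [0.4155, 0.3671, 0.0135]
ee_rot: [[0.999, -0.033, 0.002], [-0.033, -0.999, 0.003], [0.002, -0.003, -1.0]]
wrist_force: [0.2, -1.1, -0.0]
gripper_width: 1.0
```

```bash
python3 go.py .4157 .366 .009 -2
```

```text
t 2.3 p [0.4155 0.3671 0.0135] th -1.88 z [ 0.0024  0.0027 -1.    ] w 1.0 F [ 0.2 -1.1 -0. ]
spin units 0.02 slide now-frame [0.01 0.05 0.18] slide after spin [0.01 0.05 0.18]
```

servo_tool(deltas=[{"slide": [0,0.03,0.2],"spin": 0},{"slide": [0,0,0],"spin": 0}])

```text
time_s: 2.5
tcp_pos: [0.4163, 0.3671, 0.0098]
ee_rot: [[0.999, -0.033, 0.004], [-0.033, -0.999, 0.006], [0.004, -0.006, -1.0]]
wrist_force: [0.1, 0.1, -0.2]
gripper_width: 1.0
```

servo_tool(deltas=[{"slide": [0,0,0],"spin": 0},{"slide": [0,0,0],"spin": 0},{"slide": [0,0,0],"spin": 0},{"slide": [0,0,0],"spin": 0},{"slide": [0,0,0],"spin": 0},{"slide": [0,0,0],"spin": 0},{"slide": [0,0,0],"spin": 0},{"slide": [0,0,0],"spin": 0}], gripper=255)

```text
time_s: 3.3
tcp_pos: [0.4171, 0.3679, 0.0111]
ee_rot: [[0.999, -0.033, 0.006], [-0.033, -0.999, 0.008], [0.006, -0.008, -1.0]]
wrist_force: [0.3, -0.1, 0.7]
gripper_width: 0.351
```

```bash
python3 go.py .4157 .366 .008 -2
```

```text
t 3.3 p [0.4171 0.3679 0.0111] th -1.89 z [ 0.0063  0.0081 -0.9999] w 0.351 F [ 0.3 -0.1  0.7]
spin units 0.01 slide now-frame [-0.05  0.08  0.12] slide after spin [-0.05  0.08  0.13]
```

servo_tool(deltas=[{"slide": [-0.04,0,0.16],"spin": 0},{"slide": [0,0,0],"spin": 0},{"slide": [0,0,0],"spin": 0},{"slide": [0,0,0],"spin": 0}])

```text
time_s: 3.7
tcp_pos: [0.4174, 0.3688, 0.0112]
ee_rot: [[0.999, -0.03, 0.01], [-0.031, -0.999, 0.009], [0.009, -0.01, -1.0]]
wrist_force: [-0.7, 0.1, -0.6]
gripper_width: 0.317
```

```bash
python3 go.py .4157 .366 .15 -2;python3 wr.py w2 wrist
```

```text
t 3.7 p [0.4174 0.3688 0.0112] th -1.75 z [ 0.0095  0.0093 -0.9999] w 0.317 F [-0.7  0.1 -0.6]
spin units 0.03 slide now-frame [-0.01  0.06 -5.55] slide after spin [-0.06  0.11 -5.55]
```

View pics/w2.png

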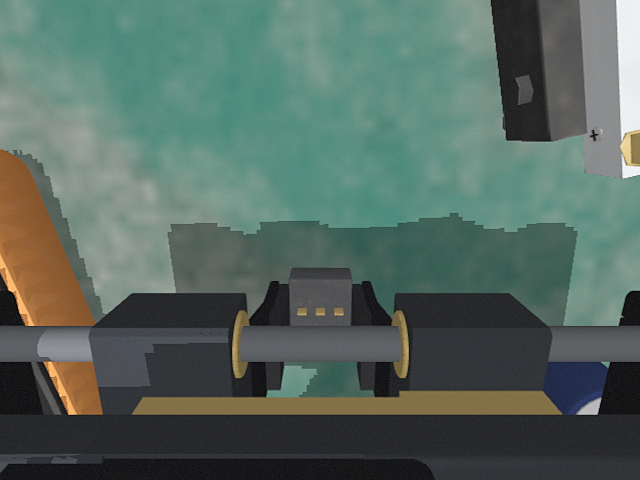

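servo_tool(deltas=[{"slide": [0,0,-0.5],"spin": 0},{"slide": [0,0,-1],"spin": 0},{"slide": [0,0,-1],"spin": 0},{"slide": [0,0,-1],"spin": 0},{"slide": [0,0,-1],"spin": 0}])

```text
time_s: 4.25
tcp_pos: [0.4143, 0.3648, 0.1243]
ee_rot: [[1.0, -0.031, 0.002], [-0.031, -1.0, -0.001], [0.002, 0.001, -1.0]]
wrist_force: [0.1, 0.2, -0.4]
gripper_width: 0.314
```

```bash
python3 go.py .4913 -.30 .13 5;python3 wr.py w3 wrist;python3 wr.py s3 scene
```

```text
t 4.25 p [0.4143 0.3648 0.1243] th -1.79 z [ 0.0021 -0.0014 -1.    ] w 0.314 F [ 0.1  0.2 -0.4]
spin units -0.85 slide now-frame [ 3.91 26.48 -0.18] slide after spin [ 0.75 26.76 -0.23]
```

View pics/w3.png

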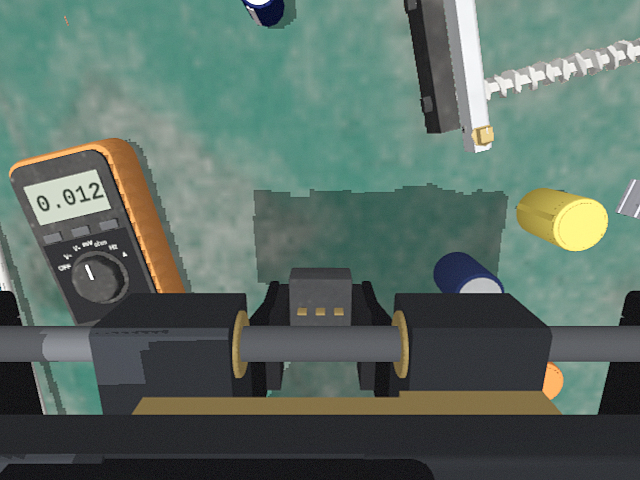

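View pics/s3.png

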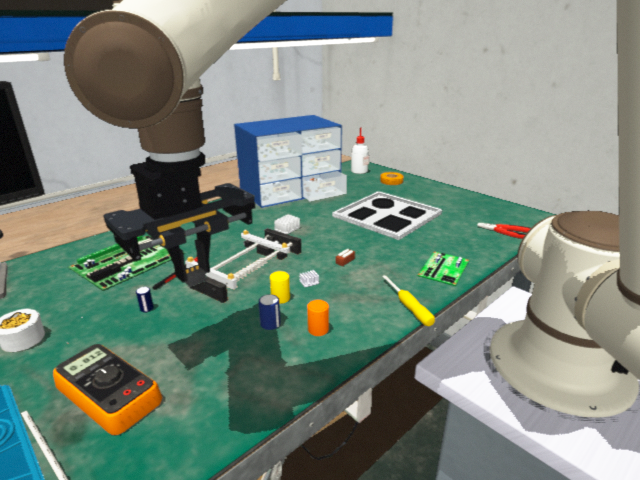

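servo_tool(deltas=[{"slide": [0,0.3,-0.1],"spin": -0.85},{"slide": [0,1,0],"spin": 0},{"slide": [0,1,0],"spin": 0},{"slide": [0,1,0],"spin": 0},{"slide": [0,1,0],"spin": 0},{"slide": [0,1,0],"spin": 0},{"slide": [0,1,0],"spin": 0},{"slide": [0,1,0],"spin": 0},{"slide": [0,1,0],"spin": 0},{"slide": [0,1,0],"spin": 0}])

```text
time_s: 5.35
tcp_pos: [0.4345, 0.1283, 0.1283]
ee_rot: [[0.995, 0.098, 0.004], [0.098, -0.995, 0.005], [0.005, -0.005, -1.0]]
wrist_force: [0.8, -0.5, -0.9]
gripper_width: 0.31
```

servo_tool(deltas=[{"slide": [0,1,0],"spin": 0},{"slide": [0,1,0],"spin": 0},{"slide": [0,1,0],"spin": 0},{"slide": [0,1,0],"spin": 0},{"slide": [0,1,0],"spin": 0},{"slide": [0,1,0],"spin": 0},{"slide": [0,1,0],"spin": 0},{"slide": [0,1,0],"spin": 0},{"slide": [0,1,0],"spin": 0},{"slide": [0,1,0],"spin": 0}])

```text
time_s: 6.35
tcp_pos: [0.4545, -0.1318, 0.1258]
ee_rot: [[0.995, 0.098, -0.002], [0.098, -0.995, 0.005], [-0.002, -0.005, -1.0]]
wrist_force: [0.2, 1.0, -0.4]
gripper_width: 0.313
```

```bash
python3 go.py .4913 -.30 .12 5
```

```text
t 6.35 p [ 0.4545 -0.1318  0.1258] th 5.6 z [-0.0023  0.005  -1.    ] w 0.313 F [ 0.2  1.  -0.4]
spin units 0.08 slide now-frame [0.81 6.84 0.19] slide after spin [0.88 6.83 0.23]
```

servo_tool(deltas=[{"slide": [0.1,1,0],"spin": 0.1},{"slide": [0.1,1,0],"spin": 0},{"slide": [0.1,1,0],"spin": 0},{"slide": [0.1,1,0],"spin": 0},{"slide": [0.2,1,0.2],"spin": 0},{"slide": [0.2,0.9,0.2],"spin": 0},{"slide": [0.1,0.5,0.2],"spin": 0},{"slide": [0,0,0],"spin": 0}])

```text
time_s: 7.15
tcp_pos: [0.4878, -0.2976, 0.1067]
ee_rot: [[0.997, 0.078, -0.009], [0.078, -0.997, 0.007], [-0.008, -0.008, -1.0]]
wrist_force: [-0.4, -0.3, -0.1]
gripper_width: 0.317
```

```bash
python3 wr.py w4 wrist; python3 go.py .491 -.301 .06 5
```

```text
t 7.2 p [ 0.4877 -0.297   0.1071] th 4.52 z [-0.0084  0.0075 -0.9999] w 0.314 F [-0.3 -0.5 -0.1]
spin units -0.06 slide now-frame [0.13 0.19 1.88] slide after spin [0.12 0.17 1.88]
```

View pics/w4.png

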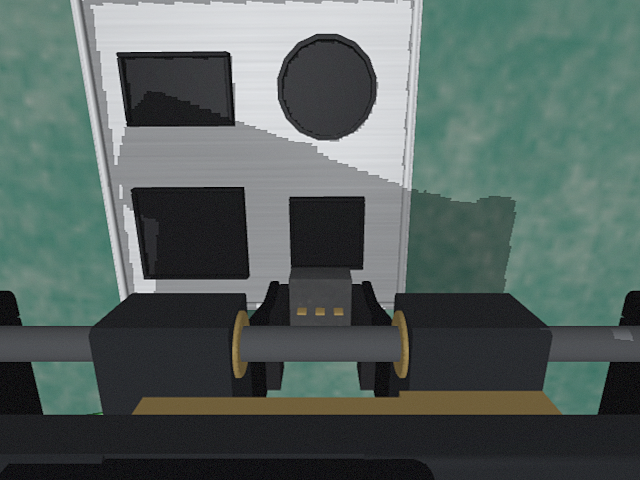

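```bash
python3 - <<'E'
from h import *
c=dict(np.load("pics/w4.npz"))
for n,q in dict(round=[(278,88),(376,88),(327,34),(327,140)],large=[(132,188),(243,187),(249,277),(146,279)],narrow=[(117,53),(230,52),(235,125),(127,126)],sq=[(290,197),(364,197),(363,269)]).items():
    P=ray(c,q,.011)[:,:2];print(n,P.mean(0).round(4),P.round(3).tolist())
E
```

```text
round [ 0.588  -0.2934] [[0.586, -0.263], [0.591, -0.324], [0.619, -0.291], [0.557, -0.296]]
large [ 0.4858 -0.2077] [[0.515, -0.167], [0.522, -0.242], [0.457, -0.248], [0.449, -0.173]]
narrow [ 0.5798 -0.1995] [[0.598, -0.163], [0.604, -0.232], [0.561, -0.236], [0.555, -0.166]]
sq [ 0.503  -0.3092] [[0.518, -0.274], [0.522, -0.324], [0.47, -0.329]]
```

servo_tool(deltas=[{"slide": [0.2,0.16,0.8],"spin": 0},{"slide": [0,0,1],"spin": 0},{"slide": [0,0,0.8],"spin": 0},{"slide": [0,0,0.3],"spin": 0},{"slide": [0,0,0.1],"spin": 0}])

```text
time_s: 7.7
tcp_pos: [0.493, -0.2959, 0.0328]
ee_rot: [[0.997, 0.083, -0.005], [0.083, -0.997, 0.007], [-0.005, -0.007, -1.0]]
wrist_force: [0.1, -1.0, 0.3]
gripper_width: 0.314
```

```bash
python3 go.py .493 -.301 .0165 5
```

```text
t 7.7 p [ 0.493  -0.2959  0.0328] th 4.77 z [-0.0052  0.007  -1.    ] w 0.314 F [ 0.1 -1.   0.3]
spin units -0.03 slide now-frame [-0.01  0.21  0.65] slide after spin [-0.02  0.21  0.65]
```

servo_tool(deltas=[{"slide": [0,0.24,0.4],"spin": 0},{"slide": [0,0,0.2],"spin": 0},{"slide": [0,0,0.1],"spin": 0}])

```text
time_s: 8.0
tcp_pos: [0.495, -0.3017, 0.0164]
ee_rot: [[0.996, 0.085, -0.001], [0.085, -0.996, 0.006], [-0.001, -0.006, -1.0]]
wrist_force: [1.1, 0.5, 0.7]
gripper_width: 0.317
```

```bash
python3 go.py .493 -.301 .0165 5
```

```text
t 8.0 p [ 0.495  -0.3017  0.0164] th 4.88 z [-0.0014  0.0056 -1.    ] w 0.317 F [1.1 0.5 0.7]
spin units -0.01 slide now-frame [-0.08 -0.04 -0.  ] slide after spin [-0.08 -0.04 -0.  ]
```

servo_tool(deltas=[{"slide": [0,0,0],"spin": 0},{"slide": [0,0,0],"spin": 0},{"slide": [0,0,0],"spin": 0},{"slide": [0,0,-0.3],"spin": 0},{"slide": [0,0,-1],"spin": 0},{"slide": [0,0,-1],"spin": 0},{"slide": [0,0,-1],"spin": 0},{"slide": [0,0,-1],"spin": 0},{"slide": [-0.2,-0.5,0],"spin": 0}], gripper=0)

```text
time_s: 8.9
tcp_pos: [0.4903, -0.2918, 0.1317]
ee_rot: [[0.996, 0.084, 0.002], [0.084, -0.996, 0.003], [0.003, -0.003, -1.0]]
wrist_force: [0.6, -0.1, -0.2]
gripper_width: 0.981
```

```bash
python3 go.py .4398 .0085 .11 5; python3 wr.py w5 wrist
```

```text
t 8.9 p [ 0.4903 -0.2918  0.1317] th 4.82 z [ 0.0024  0.0033 -1.    ] w 0.981 F [ 0.6 -0.1 -0.2]
spin units -0.02 slide now-frame [ -1.   -12.13   0.9 ] slide after spin [ -0.97 -12.14   0.87]
```

View pics/w5.png

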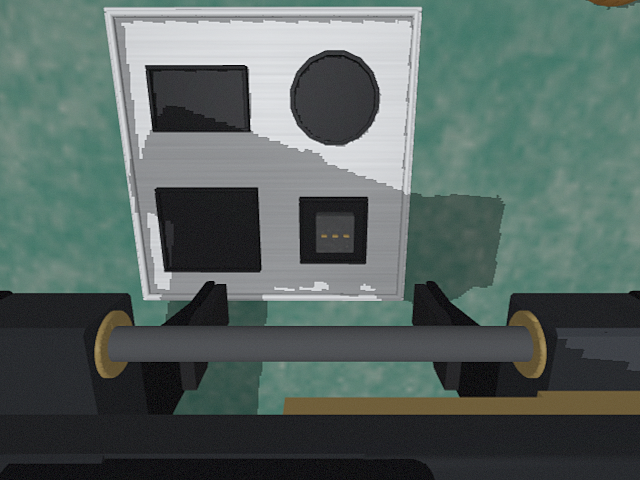

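servo_tool(deltas=[{"slide": [-0.1,-1,0],"spin": 0},{"slide": [-0.1,-1,0],"spin": 0},{"slide": [-0.1,-1,0],"spin": 0},{"slide": [-0.1,-1,0],"spin": 0},{"slide": [-0.1,-1,0],"spin": 0},{"slide": [-0.1,-1,0],"spin": 0},{"slide": [-0.1,-1,0],"spin": 0},{"slide": [-0.1,-1,0],"spin": 0},{"slide": [-0.1,-1,0],"spin": 0},{"slide": [-0.1,-1,0],"spin": 0}])

```text
time_s: 9.95
tcp_pos: [0.4315, -0.0334, 0.1265]
ee_rot: [[0.997, 0.079, -0.016], [0.079, -0.997, 0.008], [-0.015, -0.01, -1.0]]
wrist_force: [0.3, 0.2, 0.2]
gripper_width: 1.0
```

servo_tool(deltas=[{"slide": [0,-1,0],"spin": 0},{"slide": [0,-0.5,0],"spin": 0},{"slide": [0,0,0],"spin": 0}])

```text
time_s: 10.25
tcp_pos: [0.4251, 0.0071, 0.1255]
ee_rot: [[0.996, 0.083, -0.02], [0.084, -0.996, 0.008], [-0.02, -0.009, -1.0]]
wrist_force: [0.3, 0.8, -0.1]
gripper_width: 0.997
```

```bash
python3 wr.py w6 wrist;python3 go.py .4398 .0085 .03 5.5;  python3 - <<'E'
import cv2
im=cv2.imread("pics/w6.png")
cv2.imwrite("pics/w6c.png",cv2.resize(im[180:290,260:390],None,fx=5,fy=5,interpolation=cv2.INTER_CUBIC))
E
```

```text
t 10.3 p [0.425  0.0066 0.1254] th 4.76 z [-0.0206  0.0076 -0.9998] w 0.999 F [ 0.2  0.2 -0.7]
spin units -0.09 slide now-frame [0.67 0.01 3.8 ] slide after spin [ 0.59 -0.02  3.82]
```

View pics/w6.png

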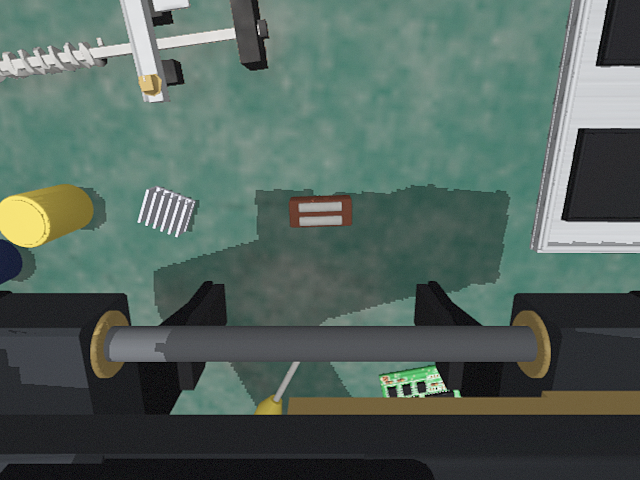

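View pics/w6c.png

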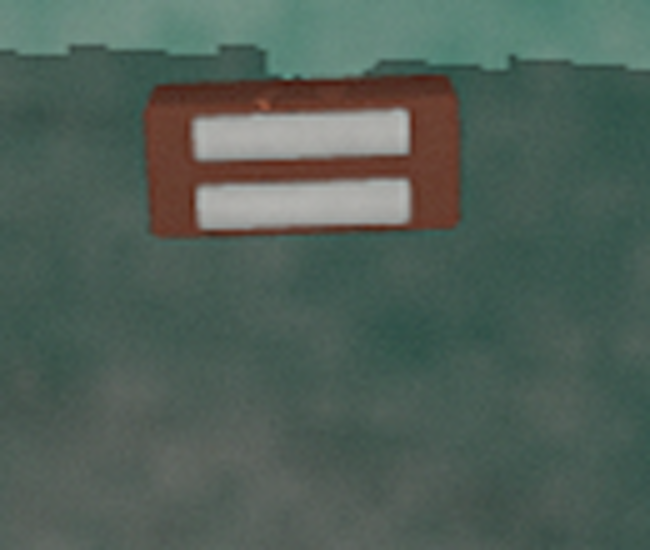

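```bash
python3 - <<'E'
from h import *
c=dict(np.load("pics/w6.npz"))
q=np.array([260,180])+(np.array([(148,107),(459,95),(459,226),(152,236)])+.5)/5-.5
P=ray(c,q,.018)[:,:2];print(P.round(4),P.mean(0),np.linalg.norm(P-np.roll(P,-1,0),axis=1)); d=P[0]-P[1];print(np.degrees(np.arctan2(-d[0],d[1])))
d=P[3]-P[2];print(np.degrees(np.arctan2(-d[0],d[1])))
E
```

```text
[[ 0.4485  0.0321]
 [ 0.454  -0.0117]
 [ 0.435  -0.0138]
 [ 0.4297  0.0304]] [0.4418133  0.00922521] [0.04416512 0.01915295 0.04448604 0.01895257]
7.168364861467714
6.899722740388963
```

servo_tool(deltas=[{"slide": [0.65,-0.05,0.3],"spin": -0.2},{"slide": [0,0,1],"spin": 0},{"slide": [0,0,1],"spin": 0},{"slide": [0,0,1],"spin": 0},{"slide": [0,0,0.4],"spin": 0}])

```text
time_s: 10.8
tcp_pos: [0.4404, 0.0073, 0.0306]
ee_rot: [[0.994, 0.109, -0.017], [0.109, -0.994, 0.009], [-0.016, -0.01, -1.0]]
wrist_force: [1.0, 0.0, 0.5]
gripper_width: 0.998
```

```bash
python3 go.py .441 .0087 .009 6.5
```

```text
t 10.8 p [0.4404 0.0073 0.0306] th 6.27 z [-0.0171  0.0086 -0.9998] w 0.998 F [1.  0.  0.5]
spin units -0.03 slide now-frame [ 0.04 -0.04  0.86] slide after spin [ 0.03 -0.05  0.86]
```

servo_tool(deltas=[{"slide": [0.05,-0.05,0.5],"spin": 0},{"slide": [0,0,0.3],"spin": 0},{"slide": [0,0,0.1],"spin": 0}])

```text
time_s: 11.1
tcp_pos: [0.4392, 0.006, 0.005]
ee_rot: [[0.994, 0.106, -0.023], [0.106, -0.994, 0.006], [-0.022, -0.009, -1.0]]
wrist_force: [0.0, -0.1, -0.1]
gripper_width: 0.999
```

```bash
python3 go.py .441 .0087 .009 6.5
```

```text
t 11.1 p [0.4392 0.006  0.005 ] th 6.09 z [-0.0227  0.0065 -0.9997] w 0.999 F [ 0.  -0.1 -0.1]
spin units -0.05 slide now-frame [ 0.08 -0.1  -0.16] slide after spin [ 0.08 -0.1  -0.16]
```

servo_tool(deltas=[{"slide": [0.08,-0.1,-0.1],"spin": 0},{"slide": [0,0,0],"spin": 0},{"slide": [0,0,0],"spin": 0},{"slide": [0,0,0],"spin": 0},{"slide": [0,0,0],"spin": 0},{"slide": [0,0,0],"spin": 0},{"slide": [0,0,0],"spin": 0},{"slide": [0,0,0],"spin": 0}], gripper=255)

```text
time_s: 11.9
tcp_pos: [0.4425, 0.0088, 0.0097]
ee_rot: [[0.994, 0.106, -0.018], [0.106, -0.994, 0.008], [-0.018, -0.01, -1.0]]
wrist_force: [0.5, 0.0, 0.4]
gripper_width: 0.512
```

```bash
python3 go.py .441 .0087 .009 6.5
```

```text
t 11.9 p [0.4425 0.0088 0.0097] th 6.07 z [-0.0185  0.0079 -0.9998] w 0.512 F [0.5 0.  0.4]
spin units -0.05 slide now-frame [-0.06 -0.    0.03] slide after spin [-0.06 -0.    0.03]
```

servo_tool(deltas=[{"slide": [0,0,0],"spin": 0},{"slide": [0,0,-0.5],"spin": 0},{"slide": [0,0,-1],"spin": 0},{"slide": [0,0,-1],"spin": 0},{"slide": [0.3,0.5,-0.5],"spin": 0.1},{"slide": [0.5,1,0],"spin": 0},{"slide": [0.5,1,0],"spin": 0},{"slide": [0.5,1,0],"spin": 0},{"slide": [0.5,1,0],"spin": 0}])

```text
time_s: 12.8
tcp_pos: [0.5118, -0.1, 0.0856]
ee_rot: [[0.995, 0.098, -0.021], [0.098, -0.995, 0.007], [-0.02, -0.009, -1.0]]
wrist_force: [0.5, 0.8, 0.5]
gripper_width: 0.511
```

```bash
python3 go.py .578 -.1992 .06 4.7
```

```text
t 12.8 p [ 0.5118 -0.1     0.0856] th 5.61 z [-0.0207  0.0067 -0.9998] w 0.511 F [0.5 0.8 0.5]
spin units 0.11 slide now-frame [2.27 4.22 0.94] slide after spin [2.31 4.17 1.02]
```

servo_tool(deltas=[{"slide": [0.5,1,0],"spin": 0.1},{"slide": [0.5,1,0],"spin": 0},{"slide": [0.5,1,0],"spin": 0},{"slide": [0.5,0.8,0.4],"spin": 0},{"slide": [0.2,0.2,0.4],"spin": 0},{"slide": [0,0,0],"spin": 0}])

```text
time_s: 13.4
tcp_pos: [0.577, -0.2016, 0.0607]
ee_rot: [[0.997, 0.079, -0.023], [0.079, -0.997, 0.007], [-0.022, -0.009, -1.0]]
wrist_force: [-1.6, 0.5, 0.5]
gripper_width: 0.513
```

```bash
python3 go.py .578 -.1992 .0155 4.7; python3 wr.py w7 wrist; python3 wr.py t7 top
```

```text
t 13.4 p [ 0.577  -0.2016  0.0607] th 4.52 z [-0.0227  0.0071 -0.9997] w 0.513 F [-1.6  0.5  0.5]
spin units -0.02 slide now-frame [ 0.09 -0.08  1.81] slide after spin [ 0.05 -0.09  1.81]
```

View pics/w7.png

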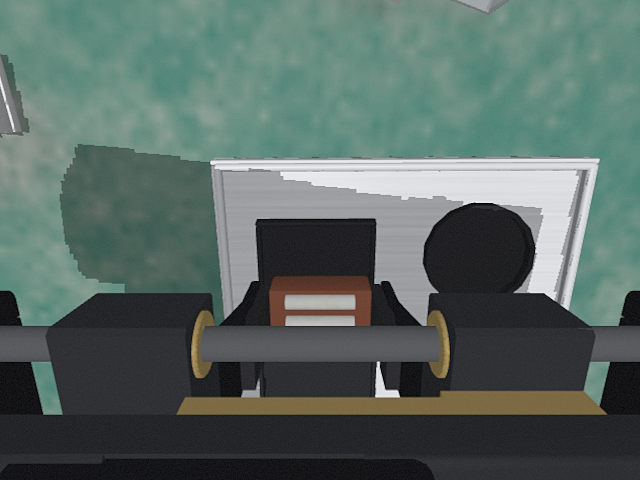

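servo_tool(deltas=[{"slide": [0.1,-0.06,0.7],"spin": 0},{"slide": [0,0,0.6],"spin": 0},{"slide": [0,0,0.2],"spin": 0},{"slide": [0,0,0],"spin": 0}])

```text
time_s: 13.9
tcp_pos: [0.5786, -0.1953, 0.027]
ee_rot: [[0.996, 0.085, -0.018], [0.085, -0.996, 0.006], [-0.017, -0.008, -1.0]]
wrist_force: [-0.8, -1.0, -0.1]
gripper_width: 0.506
```

```bash
python3 go.py .578 -.1992 .0155 4.7
```

```text
t 13.9 p [ 0.5786 -0.1953  0.027 ] th 4.89 z [-0.0177  0.0063 -0.9998] w 0.506 F [-0.8 -1.  -0.1]
spin units 0.02 slide now-frame [-0.03  0.16  0.46] slide after spin [-0.04  0.15  0.46]
```

servo_tool(deltas=[{"slide": [0,0.15,0.25],"spin": 0},{"slide": [0,0,0.15],"spin": 0},{"slide": [0,0,0.1],"spin": 0}])

```text
time_s: 14.2
tcp_pos: [0.58, -0.1985, 0.0163]
ee_rot: [[0.996, 0.087, -0.014], [0.087, -0.996, 0.006], [-0.013, -0.007, -1.0]]
wrist_force: [0.1, -0.1, -0.6]
gripper_width: 0.511
```

```bash
python3 go.py .578 -.1992 .0155 4.7
```

```text
t 14.2 p [ 0.58   -0.1985  0.0163] th 4.99 z [-0.0136  0.0056 -0.9999] w 0.511 F [ 0.1 -0.1 -0.6]
spin units 0.04 slide now-frame [-0.08  0.02  0.03] slide after spin [-0.08  0.02  0.03]
```

servo_tool(deltas=[{"slide": [0,0,0],"spin": 0},{"slide": [0,0,0],"spin": 0},{"slide": [0,0,0],"spin": 0},{"slide": [0,0,-0.3],"spin": 0},{"slide": [0,0,-1],"spin": 0},{"slide": [0,0,-1],"spin": 0},{"slide": [0,0,-1],"spin": 0},{"slide": [0,0,-0.8],"spin": 0},{"slide": [0,-0.5,0],"spin": 0}], gripper=75)

```text
time_s: 15.1
tcp_pos: [0.5809, -0.188, 0.1256]
ee_rot: [[0.996, 0.085, -0.012], [0.085, -0.996, 0.004], [-0.011, -0.005, -1.0]]
wrist_force: [-0.8, 0.6, 0.1]
gripper_width: 0.701
```

```bash
python3 go.py .6489 -.0035 .12 6.5; python3 wr.py w8 wrist
```

```text
t 15.1 p [ 0.5809 -0.188   0.1256] th 4.89 z [-0.0117  0.0044 -0.9999] w 0.701 F [-0.8  0.6  0.1]
spin units -0.2 slide now-frame [ 3.34 -7.12  0.23] slide after spin [ 3.54 -7.02  0.22]
```

View pics/w8.png

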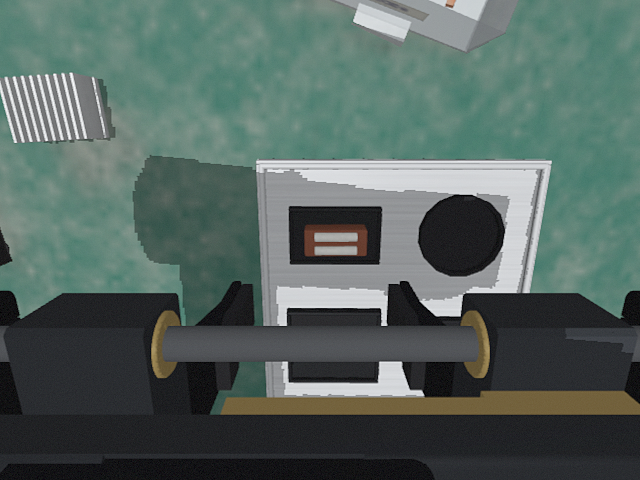

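servo_tool(deltas=[{"slide": [0,-1,0],"spin": -0.2},{"slide": [0.3,-1,0],"spin": 0},{"slide": [0.4,-1,0],"spin": 0},{"slide": [0.5,-1,0],"spin": 0},{"slide": [0.5,-1,0],"spin": 0},{"slide": [0.5,-0.8,0],"spin": 0},{"slide": [0.5,-0.5,0],"spin": 0},{"slide": [0,0,0],"spin": 0}], gripper=50)

```text
time_s: 15.95
tcp_pos: [0.6238, -0.0115, 0.116]
ee_rot: [[0.993, 0.116, -0.03], [0.116, -0.993, 0.007], [-0.029, -0.011, -1.0]]
wrist_force: [-0.2, -0.1, -0.5]
gripper_width: 0.804
```

```bash
python3 go.py .6489 -.0035 .06 6.5; python3 wr.py w9 wrist;python3 - <<'E'
import cv2
im=cv2.imread("pics/w9.png")
cv2.imwrite("pics/w9c.png",cv2.resize(im[170:290,250:390],None,fx=5,fy=5,interpolation=cv2.INTER_CUBIC))
E
```

```text
t 15.95 p [ 0.6238 -0.0115  0.116 ] th 6.66 z [-0.0303  0.0071 -0.9995] w 0.804 F [-0.2 -0.1 -0.5]
spin units 0.02 slide now-frame [ 1.1  -0.18  2.21] slide after spin [ 1.03 -0.2   2.24]
```

View pics/w9.png

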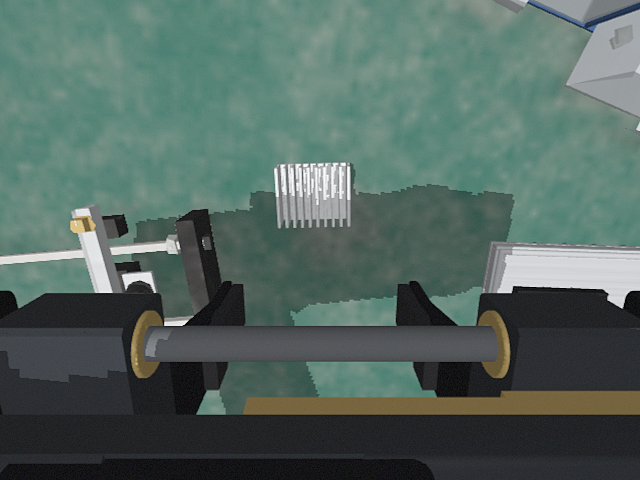

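View pics/w9c.png

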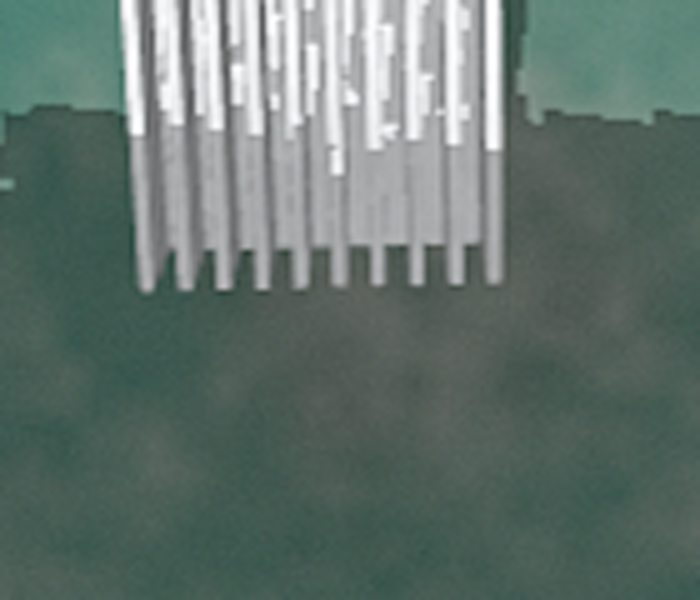

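```bash
python3 - <<'E'
from h import *
c=dict(np.load("pics/w9.npz"))
P=ray(c,[(278,227.5),(350.7,226.3),(275,166),(352,164)],.027)[:,:2];print(P.round(4),P.mean(0)); 
d=P[0]-P[1];print(np.linalg.norm(d),np.degrees(np.arctan2(-d[0],d[1])))
y=np.radians(6.5);n=(P[0]+P[1])/2;print("ctr",n+.02*np.array([np.cos(y),np.sin(y)]))
im=c["frame"][:,:,::-1]
cv2.imwrite("pics/w9d.png",cv2.resize(im[150:240,260:370],None,fx=7,fy=6.6,interpolation=cv2.INTER_CUBIC))
E
```

```text
[[ 0.6304  0.0188]
 [ 0.6371 -0.0298]
 [ 0.6711  0.0242]
 [ 0.6781 -0.0248]] [ 0.65416437 -0.0029117 ]
0.049083679296061666 7.8410386071911
ctr [ 0.6535974  -0.00322848]
```

View pics/w9d.png

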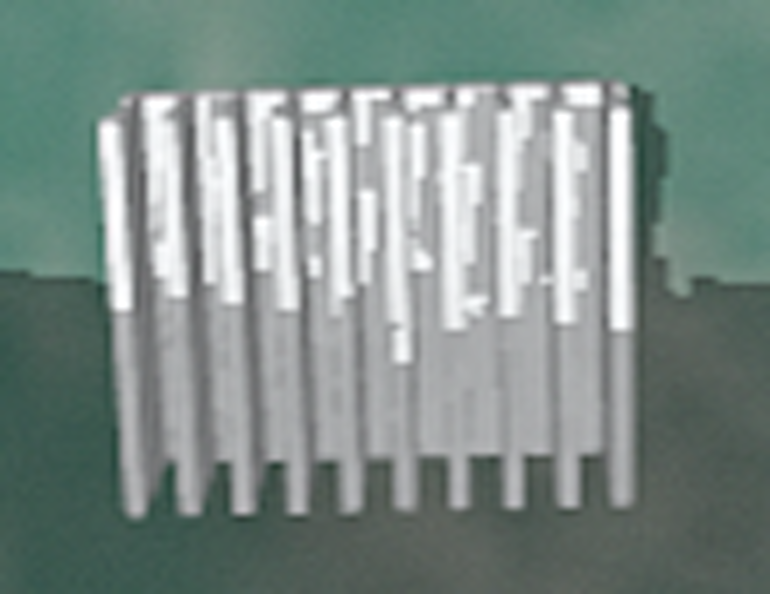

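```bash
python3 go.py .652 -.0032 .035 7
```

```text
t 16.0 p [ 0.6229 -0.0122  0.1158] th 6.61 z [-0.0316  0.0071 -0.9995] w 0.803 F [-0.3 -0.3  0.4]
spin units -0.05 slide now-frame [ 1.3  -0.19  3.2 ] slide after spin [ 1.2  -0.22  3.23]
```

servo_tool(deltas=[{"slide": [0.7,-0.2,0],"spin": -0.05},{"slide": [0.6,0,0],"spin": 0},{"slide": [0,0,1],"spin": 0},{"slide": [0,0,1],"spin": 0},{"slide": [0,0,0.5],"spin": 0},{"slide": [0,0,0],"spin": 0}])

```text
time_s: 16.6
tcp_pos: [0.6506, -0.0075, 0.0489]
ee_rot: [[0.993, 0.116, -0.036], [0.117, -0.993, 0.007], [-0.035, -0.011, -0.999]]
wrist_force: [-0.2, 0.0, 0.3]
gripper_width: 0.8
```

```bash
python3 go.py .652 -.0032 .011 7; python3 wr.py w10 wrist
```

```text
t 16.6 p [ 0.6506 -0.0075  0.0489] th 6.71 z [-0.0365  0.0065 -0.9993] w 0.8 F [-0.2  0.   0.3]
spin units -0.04 slide now-frame [ 0.13 -0.15  1.51] slide after spin [ 0.08 -0.17  1.52]
```

View pics/w10.png

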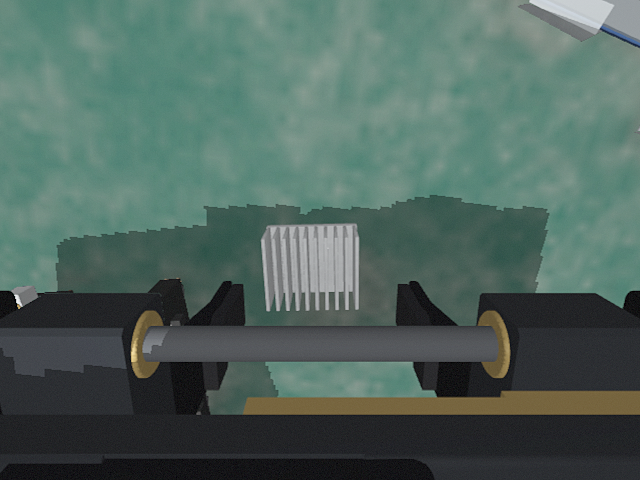

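servo_tool(deltas=[{"slide": [0.12,-0.17,0.5],"spin": -0.05},{"slide": [0,0,0.5],"spin": 0},{"slide": [0,0,0.2],"spin": 0},{"slide": [0,0,0.1],"spin": 0}])

```text
time_s: 17.05
tcp_pos: [0.6548, -0.0025, 0.0182]
ee_rot: [[0.992, 0.124, -0.029], [0.125, -0.992, 0.007], [-0.028, -0.011, -1.0]]
wrist_force: [-1.3, -0.6, -0.4]
gripper_width: 0.801
```

```bash
python3 go.py .652 -.0032 .011 7
```

```text
t 17.05 p [ 0.6548 -0.0025  0.0182] th 7.16 z [-0.0289  0.0073 -0.9996] w 0.801 F [-1.3 -0.6 -0.4]
spin units 0.02 slide now-frame [-0.11  0.02  0.29] slide after spin [-0.11  0.02  0.29]
```

servo_tool(deltas=[{"slide": [-0.1,0,0.25],"spin": 0},{"slide": [0,0,0.1],"spin": 0},{"slide": [0,0,0],"spin": 0},{"slide": [0,0,0],"spin": 0},{"slide": [0,0,0],"spin": 0},{"slide": [0,0,0],"spin": 0},{"slide": [0,0,0],"spin": 0},{"slide": [0,0,0],"spin": 0}], gripper=255)

```text
time_s: 17.85
tcp_pos: [0.6521, -0.0026, 0.0094]
ee_rot: [[0.992, 0.124, -0.028], [0.125, -0.992, 0.008], [-0.027, -0.011, -1.0]]
wrist_force: [0.2, 0.3, -0.6]
gripper_width: 0.56
```

```bash
python3 go.py .484 -.2075 .1 4.7
```

```text
t 17.85 p [ 0.6521 -0.0026  0.0094] th 7.17 z [-0.0279  0.0075 -0.9996] w 0.56 F [ 0.2  0.3 -0.6]
spin units 0.31 slide now-frame [-7.79  7.26 -3.5 ] slide after spin [-7.37  7.62 -3.63]
```

servo_tool(deltas=[{"slide": [0,0,0],"spin": 0},{"slide": [0,0,-0.5],"spin": 0},{"slide": [0,0,-1],"spin": 0},{"slide": [0,0,-1],"spin": 0},{"slide": [0,0,-1],"spin": 0},{"slide": [-0.7,0.7,0],"spin": 0.3},{"slide": [-1,1,0],"spin": 0},{"slide": [-1,1,0],"spin": 0},{"slide": [-1,1,0],"spin": 0},{"slide": [-1,1,0],"spin": 0}])

```text
time_s: 18.85
tcp_pos: [0.5507, -0.1316, 0.1106]
ee_rot: [[0.996, 0.089, -0.016], [0.089, -0.996, 0.006], [-0.015, -0.008, -1.0]]
wrist_force: [0.0, -0.7, -1.0]
gripper_width: 0.556
```

```bash
python3 go.py .4845 -.2075 .06 4.7
```

```text
t 18.85 p [ 0.5507 -0.1316  0.1106] th 5.13 z [-0.0156  0.0064 -0.9999] w 0.556 F [ 0.  -0.7 -1. ]
spin units 0.05 slide now-frame [-2.88  2.8   2.05] slide after spin [-2.89  2.81  2.02]
```

servo_tool(deltas=[{"slide": [-1,1,0.2],"spin": 0.05},{"slide": [-1,1,0.2],"spin": 0},{"slide": [-0.6,0.5,0.6],"spin": 0},{"slide": [0,0,0.8],"spin": 0},{"slide": [0,0,0],"spin": 0}])

```text
time_s: 19.35
tcp_pos: [0.4868, -0.2054, 0.0721]
ee_rot: [[0.997, 0.077, -0.006], [0.078, -0.997, 0.005], [-0.006, -0.005, -1.0]]
wrist_force: [0.0, -0.8, 0.0]
gripper_width: 0.56
```

```bash
python3 go.py .4845 -.2075 .016 4.7; python3 wr.py w11 wrist
```

```text
t 19.35 p [ 0.4868 -0.2054  0.0721] th 4.45 z [-0.0062  0.0049 -1.    ] w 0.56 F [ 0.  -0.8  0. ]
spin units -0.03 slide now-frame [-0.08  0.09  2.24] slide after spin [-0.1   0.08  2.24]
```

View pics/w11.png

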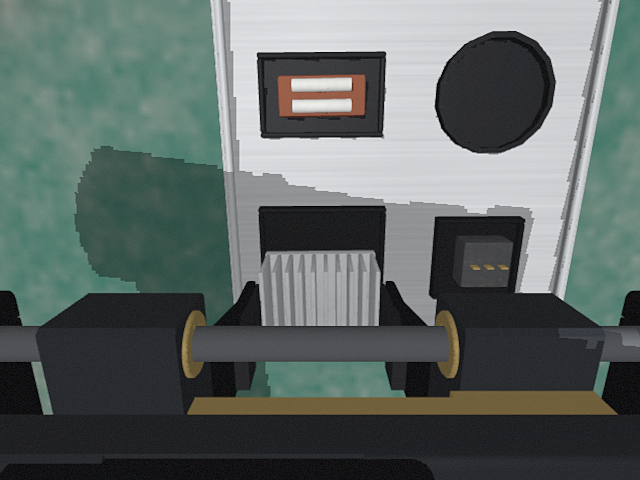

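servo_tool(deltas=[{"slide": [-0.07,0.08,0.8],"spin": 0},{"slide": [0,0,0.7],"spin": 0},{"slide": [0,0,0.3],"spin": 0},{"slide": [0,0,0.1],"spin": 0}])

```text
time_s: 19.8
tcp_pos: [0.4932, -0.2075, 0.0315]
ee_rot: [[0.997, 0.083, 0.009], [0.083, -0.997, 0.001], [0.01, -0.0, -1.0]]
wrist_force: [-0.5, -0.1, 0.0]
gripper_width: 0.556
```

```bash
python3 go.py .4845 -.2075 .0155 4.7
```

```text
t 19.8 p [ 0.4932 -0.2075  0.0315] th 4.76 z [ 9.5e-03  9.0e-04 -1.0e+00] w 0.556 F [-0.5 -0.1  0. ]
spin units 0.01 slide now-frame [-0.35 -0.03  0.64] slide after spin [-0.35 -0.03  0.64]
```

servo_tool(deltas=[{"slide": [-0.35,0,0.1],"spin": 0},{"slide": [0,0,0.2],"spin": 0},{"slide": [0,0,0],"spin": 0}])

```text
time_s: 20.1
tcp_pos: [0.4857, -0.208, 0.0255]
ee_rot: [[0.996, 0.085, 0.013], [0.085, -0.996, 0.0], [0.013, 0.001, -1.0]]
wrist_force: [-0.6, 0.2, -1.2]
gripper_width: 0.559
```

```bash
python3 go.py .4845 -.2075 .0155 4.7
```

```text
t 20.1 p [ 0.4857 -0.208   0.0255] th 4.85 z [ 1.310e-02  2.000e-04 -9.999e-01] w 0.559 F [-0.6  0.2 -1.2]
spin units 0.02 slide now-frame [-0.05 -0.02  0.4 ] slide after spin [-0.05 -0.02  0.4 ]
```

servo_tool(deltas=[{"slide": [-0.05,0,0.25],"spin": 0},{"slide": [0,0,0.15],"spin": 0}])

```text
time_s: 20.3
tcp_pos: [0.4854, -0.2082, 0.016]
ee_rot: [[0.996, 0.085, 0.016], [0.085, -0.996, -0.0], [0.016, 0.002, -1.0]]
wrist_force: [-0.3, 0.5, -1.4]
gripper_width: 0.558
```

```bash
python3 go.py .4845 -.2075 .0155 4.7
```

```text
t 20.3 p [ 0.4854 -0.2082  0.016 ] th 4.87 z [ 1.570e-02 -3.000e-04 -9.999e-01] w 0.558 F [-0.3  0.5 -1.4]
spin units 0.02 slide now-frame [-0.03 -0.03  0.02] slide after spin [-0.03 -0.03  0.02]
```

servo_tool(deltas=[{"slide": [0,0,0],"spin": 0},{"slide": [0,0,0],"spin": 0},{"slide": [0,0,0],"spin": 0},{"slide": [0,0,-0.3],"spin": 0},{"slide": [0,0,-1],"spin": 0},{"slide": [0,0,-1],"spin": 0},{"slide": [0,0,-1],"spin": 0},{"slide": [0,0,-1],"spin": 0},{"slide": [0,0,-0.8],"spin": 0},{"slide": [0,-0.5,0],"spin": 0}], gripper=64)

```text
time_s: 21.3
tcp_pos: [0.483, -0.1965, 0.1515]
ee_rot: [[0.996, 0.084, 0.018], [0.084, -0.996, -0.002], [0.017, 0.003, -1.0]]
wrist_force: [0.9, 0.1, 0.4]
gripper_width: 0.747
```

```bash
python3 go.py .379 .2584 .14 0; python3 wr.py w12 wrist
```

```text
t 21.3 p [ 0.483  -0.1965  0.1515] th 4.82 z [ 0.0176 -0.0017 -0.9998] w 0.747 F [0.9 0.1 0.4]
spin units 0.6 slide now-frame [ -2.62 -18.48   0.36] slide after spin [ -4.16 -18.2    0.46]
```

View pics/w12.png

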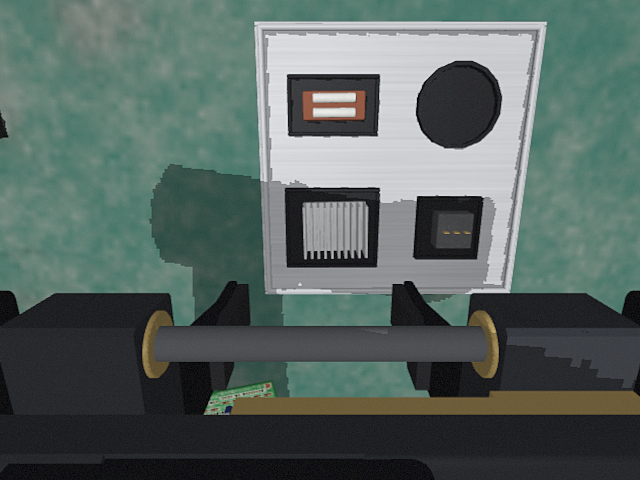

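servo_tool(deltas=[{"slide": [0,-0.5,0],"spin": 0.6},{"slide": [-0.2,-1,0],"spin": 0},{"slide": [-0.2,-1,0],"spin": 0},{"slide": [-0.2,-1,0],"spin": 0},{"slide": [-0.2,-1,0],"spin": 0},{"slide": [-0.2,-1,0],"spin": 0},{"slide": [-0.2,-1,0],"spin": 0},{"slide": [-0.2,-1,0],"spin": 0},{"slide": [-0.2,-1,0],"spin": 0},{"slide": [-0.2,-1,0],"spin": 0}])

```text
time_s: 22.35
tcp_pos: [0.4243, 0.0524, 0.1397]
ee_rot: [[1.0, -0.005, -0.006], [-0.005, -1.0, -0.001], [-0.006, 0.002, -1.0]]
wrist_force: [-0.2, 0.6, 0.6]
gripper_width: 0.747
```

```bash
python3 go.py .379 .2584 .13 0
```

```text
t 22.35 p [0.4243 0.0524 0.1397] th -0.3 z [-0.0062 -0.0015 -1.    ] w 0.747 F [-0.2  0.6  0.6]
spin units -0.04 slide now-frame [-1.85 -8.23  0.39] slide after spin [-1.81 -8.24  0.39]
```

servo_tool(deltas=[{"slide": [-0.2,-1,0],"spin": 0},{"slide": [-0.2,-1,0],"spin": 0},{"slide": [-0.2,-1,0],"spin": 0},{"slide": [-0.2,-1,0],"spin": 0},{"slide": [-0.2,-1,0],"spin": 0},{"slide": [-0.2,-1,0],"spin": 0},{"slide": [-0.2,-1,0],"spin": 0},{"slide": [-0.2,-0.6,0],"spin": 0},{"slide": [0,0,0],"spin": 0}])

```text
time_s: 23.25
tcp_pos: [0.3725, 0.2498, 0.13]
ee_rot: [[1.0, 0.002, -0.023], [0.002, -1.0, -0.013], [-0.023, 0.013, -1.0]]
wrist_force: [-0.0, -1.0, -0.7]
gripper_width: 0.752
```

```bash
python3 wr.py w13 wrist; python3 go.py .379 .2584 .08 0
```

```text
t 23.3 p [0.3724 0.2488 0.1299] th 0.06 z [-0.0232 -0.014  -0.9996] w 0.749 F [ 0.8 -0.9  0.1]
spin units 0.01 slide now-frame [ 0.31 -0.41  1.98] slide after spin [ 0.26 -0.38  1.99]
```

View pics/w13.png

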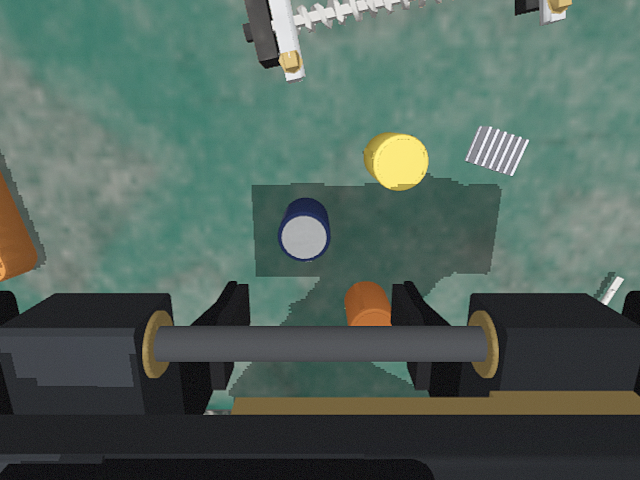

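```bash
python3 - <<'E'
from h import *
c=dict(np.load("pics/w13.npz"));t=dict(np.load("pics/top0.npz"))
print(ray(c,[(304,236),(278,236),(330,236)],.05).round(4), ray(t,[(239,311),(244,262)],.05).round(3))
E
python3 go.py .379 .2584 .06 0
```

```text
[[0.3799 0.259  0.05  ]
 [0.3799 0.276  0.05  ]
 [0.3799 0.242  0.05  ]] [[0.311 0.207 0.05 ]
 [0.427 0.195 0.05 ]]
t 23.3 p [0.3724 0.2488 0.1299] th 0.06 z [-0.0232 -0.014  -0.9996] w 0.749 F [ 0.8 -0.9  0.1]
spin units 0.01 slide now-frame [ 0.33 -0.42  2.78] slide after spin [ 0.26 -0.38  2.79]
```

servo_tool(deltas=[{"slide": [0.3,-0.42,0.5],"spin": 0},{"slide": [0,0,0.8],"spin": 0},{"slide": [0,0,0.5],"spin": 0},{"slide": [0,0,0],"spin": 0}])

```text
time_s: 23.7
tcp_pos: [0.3775, 0.2555, 0.0817]
ee_rot: [[1.0, 0.0, -0.026], [-0.0, -1.0, -0.017], [-0.026, 0.017, -1.0]]
wrist_force: [-0.3, -0.4, -0.1]
gripper_width: 0.752
```

```bash
python3 go.py .3795 .2588 .024 0
```

```text
t 23.7 p [0.3775 0.2555 0.0817] th -0.02 z [-0.0263 -0.0171 -0.9995] w 0.752 F [-0.3 -0.4 -0.1]
spin units -0.0 slide now-frame [ 0.14 -0.17  2.3 ] slide after spin [ 0.08 -0.13  2.31]
```

servo_tool(deltas=[{"slide": [0.14,-0.17,0.3],"spin": 0},{"slide": [0,0,0.8],"spin": 0},{"slide": [0,0,0.7],"spin": 0},{"slide": [0,0,0.2],"spin": 0}])

```text
time_s: 24.1
tcp_pos: [0.3818, 0.2593, 0.0314]
ee_rot: [[1.0, -0.001, -0.023], [-0.002, -1.0, -0.013], [-0.023, 0.014, -1.0]]
wrist_force: [-1.2, -0.9, 0.4]
gripper_width: 0.751
```

```bash
python3 go.py .3795 .2588 .024 0
```

```text
t 24.1 p [0.3818 0.2593 0.0314] th -0.1 z [-0.023  -0.0135 -0.9996] w 0.751 F [-1.2 -0.9  0.4]
spin units -0.01 slide now-frame [-0.08  0.01  0.3 ] slide after spin [-0.09  0.02  0.29]
```

servo_tool(deltas=[{"slide": [-0.08,0,0.3],"spin": 0},{"slide": [0,0,0.1],"spin": 0},{"slide": [0,0,0],"spin": 0},{"slide": [0,0,0],"spin": 0},{"slide": [0,0,0],"spin": 0},{"slide": [0,0,0],"spin": 0},{"slide": [0,0,0],"spin": 0},{"slide": [0,0,0],"spin": 0}], gripper=255)

```text
time_s: 24.9
tcp_pos: [0.3808, 0.2604, 0.0229]
ee_rot: [[1.0, -0.001, -0.02], [-0.001, -1.0, -0.01], [-0.02, 0.01, -1.0]]
wrist_force: [0.1, -0.4, -0.7]
gripper_width: 0.391
```

```bash
python3 go.py .3795 .2588 .1 0
```

```text
t 24.9 p [0.3808 0.2604 0.0229] th -0.08 z [-0.0201 -0.0101 -0.9997] w 0.391 F [ 0.1 -0.4 -0.7]
spin units -0.01 slide now-frame [-0.11  0.1  -3.08] slide after spin [-0.05  0.06 -3.09]
```

servo_tool(deltas=[{"slide": [0,0,0],"spin": 0},{"slide": [0,0,-0.5],"spin": 0},{"slide": [0,0,-1],"spin": 0},{"slide": [0,0,-1],"spin": 0},{"slide": [0,0,-1],"spin": 0},{"slide": [0,0,-0.8],"spin": 0},{"slide": [0.2,0.6,0],"spin": 0},{"slide": [0.3,1,0],"spin": 0},{"slide": [0.3,1,0],"spin": 0},{"slide": [0.3,1,0],"spin": 0}])

```text
time_s: 25.9
tcp_pos: [0.4094, 0.1681, 0.1327]
ee_rot: [[1.0, 0.003, -0.023], [0.003, -1.0, -0.013], [-0.024, 0.013, -1.0]]
wrist_force: [0.6, -0.0, -0.8]
gripper_width: 0.39
```

```bash
python3 go.py .587 -.293 .12 0
```

```text
t 25.9 p [0.4094 0.1681 0.1327] th 0.17 z [-0.0235 -0.0131 -0.9996] w 0.39 F [ 0.6 -0.  -0.8]
spin units 0.02 slide now-frame [ 7.06 18.46  0.58] slide after spin [ 7.1  18.44  0.51]
```

servo_tool(deltas=[{"slide": [0.4,1,0],"spin": 0},{"slide": [0.4,1,0],"spin": 0},{"slide": [0.4,1,0],"spin": 0},{"slide": [0.4,1,0],"spin": 0},{"slide": [0.4,1,0],"spin": 0},{"slide": [0.4,1,0],"spin": 0},{"slide": [0.4,1,0],"spin": 0},{"slide": [0.4,1,0],"spin": 0},{"slide": [0.4,1,0],"spin": 0},{"slide": [0.4,1,0],"spin": 0}])

```text
time_s: 26.9
tcp_pos: [0.5018, -0.1016, 0.1228]
ee_rot: [[0.999, -0.002, -0.045], [-0.003, -1.0, -0.017], [-0.045, 0.017, -0.999]]
wrist_force: [0.1, 0.2, -0.2]
gripper_width: 0.392
```

```bash
python3 go.py .587 -.293 .12 0
```

```text
t 26.9 p [ 0.5018 -0.1016  0.1228] th -0.17 z [-0.0451 -0.0172 -0.9988] w 0.392 F [ 0.1  0.2 -0.2]
spin units -0.02 slide now-frame [3.43 7.64 0.09] slide after spin [3.41 7.66 0.11]
```

servo_tool(deltas=[{"slide": [0.4,1,0],"spin": 0},{"slide": [0.4,1,0],"spin": 0},{"slide": [0.5,1,0],"spin": 0},{"slide": [0.5,1,0],"spin": 0},{"slide": [0.5,1,0],"spin": 0},{"slide": [0.5,1,0],"spin": 0},{"slide": [0.4,0.8,0],"spin": 0},{"slide": [0,0.3,0],"spin": 0},{"slide": [0,0,0],"spin": 0}])

```text
time_s: 27.8
tcp_pos: [0.5714, -0.2944, 0.1072]
ee_rot: [[0.998, -0.013, -0.069], [-0.014, -1.0, -0.01], [-0.069, 0.011, -0.998]]
wrist_force: [-0.7, 0.3, -0.1]
gripper_width: 0.393
```

```bash
python3 go.py .587 -.293 .06 0; python3 wr.py w14 wrist
```

```text
t 27.8 p [ 0.5714 -0.2944  0.1072] th -0.78 z [-0.0688 -0.0101 -0.9976] w 0.393 F [-0.7  0.3 -0.1]
spin units -0.1 slide now-frame [ 0.75 -0.08  1.84] slide after spin [ 0.62 -0.06  1.89]
```

View pics/w14.png

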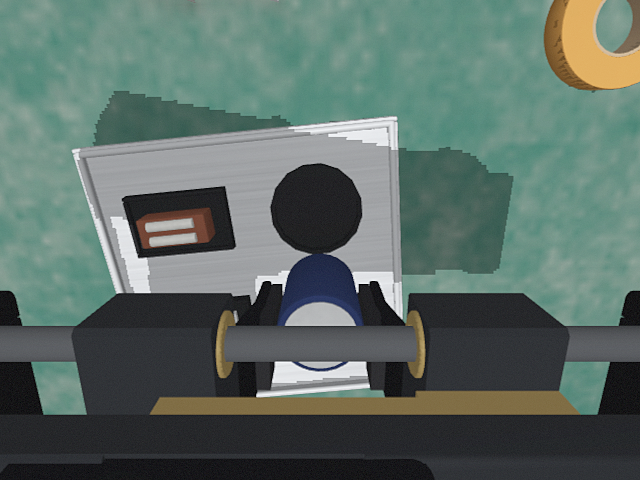

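servo_tool(deltas=[{"slide": [0,0,0.3],"spin": 0},{"slide": [0.1,0,0.3],"spin": 0},{"slide": [0.1,0,0.3],"spin": 0},{"slide": [0.1,0,0.2],"spin": 0},{"slide": [0.1,0,0.1],"spin": 0},{"slide": [0.1,0,0],"spin": 0},{"slide": [0,0,0],"spin": 0}])

```text
time_s: 28.55
tcp_pos: [0.5811, -0.2902, 0.0732]
ee_rot: [[0.997, -0.008, -0.071], [-0.009, -1.0, -0.009], [-0.071, 0.009, -0.997]]
wrist_force: [-0.1, 0.3, -0.9]
gripper_width: 0.399
```

```bash
python3 go.py .587 -.293 .06 0
```

```text
t 28.55 p [ 0.5811 -0.2902  0.0732] th -0.5 z [-0.0714 -0.0089 -0.9974] w 0.399 F [-0.1  0.3 -0.9]
spin units -0.06 slide now-frame [0.27 0.1  0.51] slide after spin [0.24 0.11 0.53]
```

servo_tool(deltas=[{"slide": [-1,0,0],"spin": 0},{"slide": [-1,0,0],"spin": 0},{"slide": [0,0,0],"spin": 0}])

```text
time_s: 28.85
tcp_pos: [0.5311, -0.2897, 0.0769]
ee_rot: [[0.998, -0.007, -0.07], [-0.008, -1.0, -0.009], [-0.07, 0.01, -0.998]]
wrist_force: [0.4, -0.9, -1.0]
gripper_width: 0.396
```

```bash
python3 go.py .587 -.293 .06 0
```

```text
t 28.85 p [ 0.5311 -0.2897  0.0769] th -0.44 z [-0.0699 -0.0094 -0.9975] w 0.396 F [ 0.4 -0.9 -1. ]
spin units -0.06 slide now-frame [2.28 0.11 0.52] slide after spin [2.24 0.13 0.68]
```

servo_tool(deltas=[{"slide": [0.6,0.05,0],"spin": 0},{"slide": [0.6,0.05,0],"spin": 0},{"slide": [0.6,0,0],"spin": 0},{"slide": [0.4,0,0.1],"spin": 0},{"slide": [0,0,0.1],"spin": 0},{"slide": [0,0,0],"spin": 0}])

```text
time_s: 29.45
tcp_pos: [0.5899, -0.2935, 0.0703]
ee_rot: [[0.998, -0.007, -0.064], [-0.008, -1.0, -0.011], [-0.064, 0.012, -0.998]]
wrist_force: [-0.4, -0.7, 1.0]
gripper_width: 0.396
```

```bash
python3 go.py .588 -.293 .029 0; python3 wr.py w15 wrist; python3 wr.py s15 scene
```

```text
t 29.45 p [ 0.5899 -0.2935  0.0703] th -0.46 z [-0.0643 -0.0112 -0.9979] w 0.396 F [-0.4 -0.7  1. ]
spin units -0.06 slide now-frame [ 0.03 -0.04  1.65] slide after spin [-0.08 -0.02  1.65]
```

View pics/w15.png

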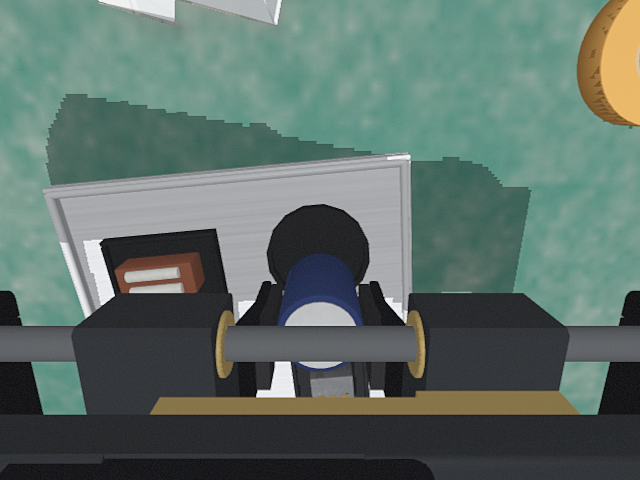

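servo_tool(deltas=[{"slide": [0,0,0.5],"spin": 0},{"slide": [0,0,0.5],"spin": 0},{"slide": [0,0,0.3],"spin": 0},{"slide": [0,0,0],"spin": 0}])

```text
time_s: 29.95
tcp_pos: [0.5856, -0.2939, 0.0353]
ee_rot: [[0.998, -0.008, -0.066], [-0.009, -1.0, -0.011], [-0.066, 0.011, -0.998]]
wrist_force: [1.3, 0.3, -0.7]
gripper_width: 0.391
```

```bash
python3 go.py .588 -.293 .029 0
```

```text
t 29.95 p [ 0.5856 -0.2939  0.0353] th -0.51 z [-0.0656 -0.0107 -0.9978] w 0.391 F [ 1.3  0.3 -0.7]
spin units -0.06 slide now-frame [ 0.11 -0.04  0.25] slide after spin [ 0.1  -0.04  0.25]
```

servo_tool(deltas=[{"slide": [0.08,0,0.15],"spin": 0},{"slide": [0,0,0.08],"spin": 0}])

```text
time_s: 30.15
tcp_pos: [0.5872, -0.2942, 0.0289]
ee_rot: [[0.998, -0.008, -0.066], [-0.009, -1.0, -0.011], [-0.066, 0.011, -0.998]]
wrist_force: [0.9, -0.5, -0.5]
gripper_width: 0.393
```

```bash
python3 go.py .588 -.293 .0285 0
```

```text
t 30.15 p [ 0.5872 -0.2942  0.0289] th -0.5 z [-0.0659 -0.0109 -0.9978] w 0.393 F [ 0.9 -0.5 -0.5]
spin units -0.06 slide now-frame [ 0.03 -0.05  0.01] slide after spin [ 0.03 -0.05  0.01]
```

servo_tool(deltas=[{"slide": [0,0,0],"spin": 0},{"slide": [0,0,0],"spin": 0},{"slide": [0,0,0],"spin": 0},{"slide": [0,0,0],"spin": 0}], gripper=90)

```text
time_s: 30.55
tcp_pos: [0.5882, -0.2945, 0.0299]
ee_rot: [[0.998, -0.008, -0.064], [-0.008, -1.0, -0.012], [-0.064, 0.012, -0.998]]
wrist_force: [0.6, -0.7, -0.6]
gripper_width: 0.62
```

servo_tool(deltas=[{"slide": [0,0,-0.3],"spin": 0},{"slide": [0,0,-0.8],"spin": 0},{"slide": [0,0,-1],"spin": 0},{"slide": [0,0,-1],"spin": 0},{"slide": [0,0,-1],"spin": 0},{"slide": [0,0,-1],"spin": 0},{"slide": [-1,0,0],"spin": 0},{"slide": [-1,0,0],"spin": 0},{"slide": [-1,0,0],"spin": 0},{"slide": [0,0,0],"spin": 0}])

```text
time_s: 31.55
tcp_pos: [0.5215, -0.2928, 0.1748]
ee_rot: [[0.998, -0.006, -0.055], [-0.007, -1.0, -0.015], [-0.055, 0.016, -0.998]]
wrist_force: [0.1, -0.2, 0.5]
gripper_width: 0.648
```

```bash
python3 go.py .588 -.293 .0285 0;python3 wr.py w16 wrist;python3 wr.py s16 scene;python3 wr.py t16 top
```

```text
t 31.55 p [ 0.5215 -0.2928  0.1748] th -0.4 z [-0.0551 -0.0154 -0.9984] w 0.648 F [ 0.1 -0.2  0.5]
spin units -0.05 slide now-frame [ 2.98 -0.1   5.7 ] slide after spin [2.66 0.01 5.85]
```

View pics/w16.png

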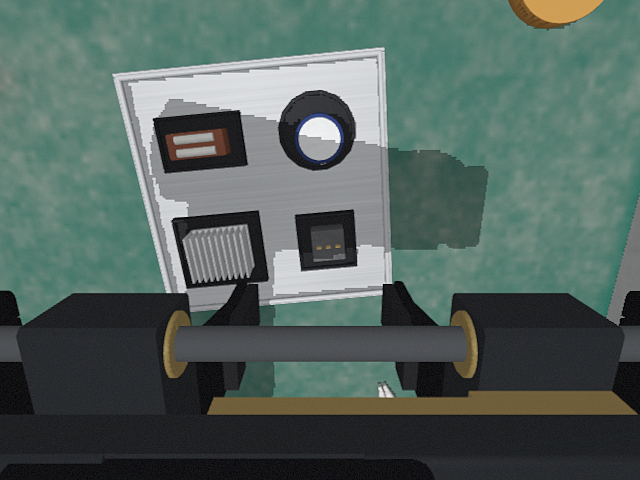

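View pics/s16.png

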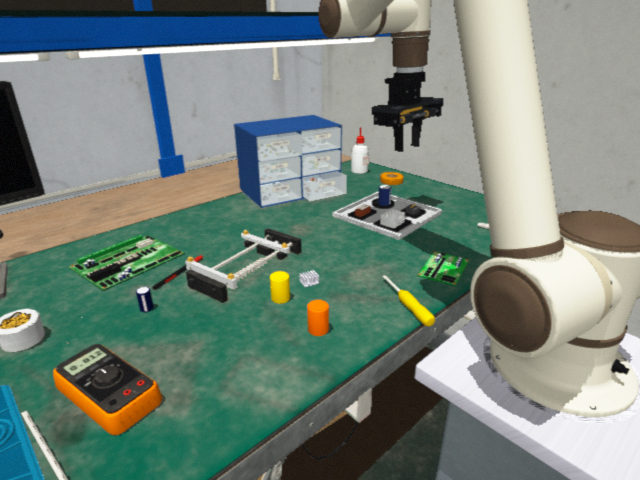

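View pics/t16.png

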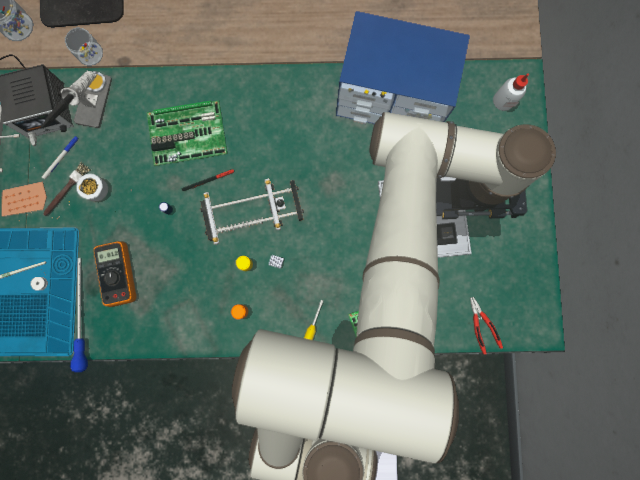

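```bash
python3 - <<'E'
from h import *
c=dict(np.load("pics/w16.npz"))
print("cap",ray(c,[(319.5,138)],.055), "round",ray(c,[(317,130)],.011))
im=c["frame"][:,:,::-1]
cv2.imwrite("pics/w16c.png",cv2.resize(im[80:300,140:370],None,fx=3.4,fy=2.7,interpolation=cv2.INTER_CUBIC))
for n,P in dict(cap=(.5870,-.2933,.055),hs=(.4847,-.2075,.032),relay=(.4925,-.3012,.021),fuse=(.579,-.199,.023)).items(): print(n,proj(c,P))
E
```

```text
cap [[ 0.58554516 -0.29479913  0.055     ]] round [[ 0.58873003 -0.29340889  0.011     ]]
cap [[317.34833707 135.86806087]]
hs [[216.14725224 260.53779642]]
relay [[326.98572667 246.2585787 ]]
fuse [[196.66081952 144.51262801]]
```

View pics/w16c.png

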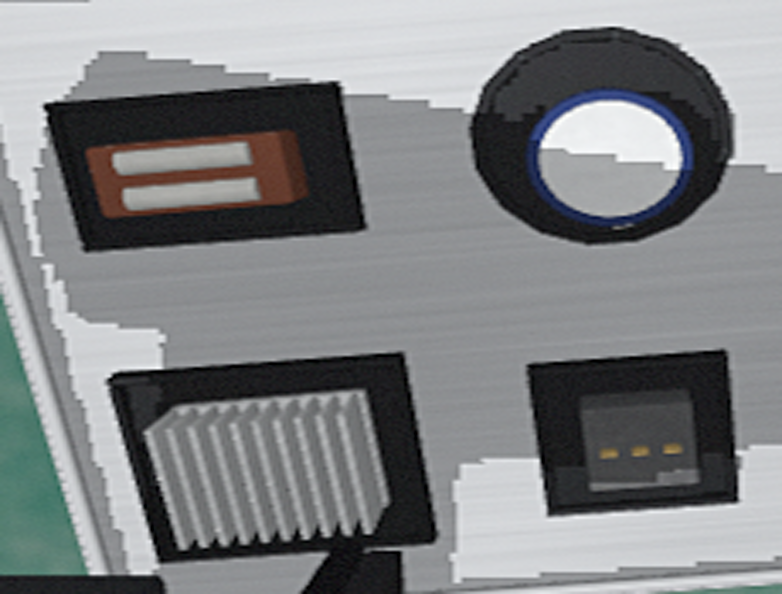

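```bash
python3 -c "
from station import r,sense
print(r.finish_job(), sense()['time_s'])"
```

```text
the job is handed in; nothing more can be done
the job is handed in; nothing more can be done
```

All four parts are in their pockets and the job was handed in at about 32 s of the 106 s allowed. `finish_job` gives no verdict, so success rests on my own image checks.

- **Placing:** I gripped each part across its y faces (the thick capacitor across its diameter). The order was relay to square pocket, fuse block to narrow, large heat sink to large, thick capacitor to round.
- **Parts in the tray:** In the last wrist picture all four stand upright. Their tops are within about 3 px of where they should appear if seated on the pocket floors. The capacitor measures about 3.5 mm from its pocket centre, against a limit of 16 mm.
- **Look-alikes:** In the last top picture the slim capacitor and the small heat sink are still where they stood. I never moved close to either.
- **Forces:** The wrist force stayed at a few newtons in every reading taken between moves.
- **What went wrong:** The tool slowly drifted off vertical, up to about 0.07 rad, while carrying the capacitor, and two attempts to undo it did nothing. I released the capacitor with that tilt just above the floor, and the picture afterwards shows it standing upright. The first move call for the relay was refused because I left a field out, and nothing moved.

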